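Weigh out the mixing balls for a tin and book them

ROBOT

A 6-joint arm with a two-finger parallel gripper is mounted at the origin on the work surface. World frame = base frame: x ahead of the robot, y to its left, z up, the work surface at z = 0. Lengths are in m, angles in rad, forces in N, time in s.
With the tool pointing down it reaches from about 0.3 to 0.825 m from the base axis. Payload 5.4 kg.
Tool frame: the origin (TCP) lies at the very end of the fingers, on their centre line; the grasp point (between the pads) lies 19 mm behind it (manip.grip_depth is the distance from the TCP to the grasp point, in m); z points along the fingers, y is the line along which they close (so a half turn about z gives the same grasp; the last joint's range is limited). The gripper opens to 92 mm and grips with 3 to 60 N. Pads are 20 mm wide; open, the fingers measure 128 mm over their backs; the gripper's body (75 mm by 189 mm) begins 69 mm behind the grasp point.
Start: joints at [-0.21, 0.158, 1.597, -0, 1.386, -0.21], TCP at [0.575, -0, 0.215] pointing down, gripper open.
Joint ranges: [-2.91, 2.91], [-0.94, 2.29], [0.18, 2.7], [-1.29, 4.43], [0.17, 2.64], [-3, 3]. Speed limits (rad/s): [2.57, 2.57, 3.14, 3.14, 3.14, 3.14].

INTERFACE

Orientations are given as a unit quaternion [x, y, z, w].
In Python, from plant import manip gives the robot as it stands. The module is installed in compiled form; this text tells all that it offers.
- The arm moves only by the tool move_arm, never from a script. Its argument "plan" is a list of rows, each an object of numbers: "tx", "ty", "tz": the shift along the tool's x, y, z in mm; "twist": the turn about the tool's z in degrees. A call has 1 to 10 rows; each row is the pose to reach, as a shift and turn from the pose commanded when the call began, along the tool's axes at that moment; what a row does not reach only later rows make up. A row lasts 1/10 s, in which the tool goes at most 50 mm and 8.59 degrees, less where a joint would pass 70% of its speed; a pose out of reach is approached as far as the arm can. A call with a gripper value outside its range is refused whole. "jaw" is the finger opening in mm, from 0 to 91.9, set as the call begins (left out, the last holds). The fingers move at their own pace and stop on an object; the grip force is fixed at half the most. Time passes only in rows, so rows that repeat a pose let the fingers close. It gives the time, the measured TCP pose, the force, the opening and the grip force at its end, in the units of the state.
- manip.read_state(): the state, without advancing time (a new reading comes with each control period).
- manip.grab_frame(name): name is "scene" or "side" or "wrist"; returns (picture, depth): 480x640x3 uint8, red, green, blue; 480x640 float32, m along the optical axis (not along the pixel's ray), 0 where there is no reading.
- manip.camera_params(name): a dict with "K" (3x3 intrinsics, pixels), "k1" (the pictures are not rectified: a ray, as slopes to the right and down, at radius r is drawn at 1 + k1 r^2 times it, then the intrinsics apply), "R" (3x3) and "t" (3): a world point X has camera coordinates R X + t. Camera axes: x right, y down, z forward; pixel columns grow to the right and rows downward; lengths in m; the calibration is good to about 2 mm. A picture is of the moment at which its call begins: read the wrist's pose just before it. camera_params takes no time and is no camera call; for the wrist camera it gives the pose at the moment of the call.
- manip.sign_off(): hands the job in; it is judged then, once.
Trained networks look in the newest picture that a camera, given by its name, has taken for a name from the list of things; names that differ only in an ending like _2 or _b are one class to them, and where a whole thing is asked for, a point or a joint stands for the part that bears it (a point fixed in the world has none). Each returns a list of dicts, best first, with "conf" (0 to 1); they miss things now and then, are a little off and sometimes report something else, mostly with a low value. They report only what shows in the picture. A call takes as long as a camera call. They do not tell look-alikes from the thing itself.
- manip.recognise(camera, query): "extent" ([centre column, centre row, width, height] in pixels, round what is visible of it).
The state is a dict: "time": time; "qpos": joint angles; "joint_vel": joint speeds; "tau": joint torques, N m; "position": TCP position; "tool_rot": TCP orientation; "ft_force": force on the tool from outside, world axes, zero at the start; "torque": the same for the moment, N m; "opening": opening from 0.0 (shut) to 1.0 (fully open); "finger_force": force on a finger pad.
Only numpy, scipy, OpenCV 4.12 (cv2) and the standard library are available. Lean on these libraries where they do the work, as an engineer would, in place of code of your own. Each camera call takes 0.05 s, during which the arm holds its last target. There are 200 camera calls.

TASK

Weigh out a charge of steel mixing balls: tip the yellow scoops into the blue pan of the scale one after another until the balls' own weight sets the pan down on its stop, then stop (more than seven balls is too many), and stand each scoop back upright on the black mat. Also stand the orange tin on the yellow rectangle with its bar code facing the scanner, and then, with the pan down and the tin in place, squeeze the scanner's trigger fully home and let it spring back. Never squeeze the trigger while the pan is up, keep the gripper off the scale, spill no ball, and leave the blue tin, the paint tin and the spray can alone.

Things in the scene. Friction and masses are not known exactly. Their poses are not given: they have to be found in the camera images.
- scale: Grey spring check scale, housing 190 x 170 x 62 mm, fixed to the bench. Origin: centre of its underside; z up. A black rubber stop ring (top 72 mm above the bench) lies under the blue pan; two white gauge plates (36 mm wide, top 137 mm above the bench) stand on its +x and -x sides, 92 mm from the centre.
- pan (a joint): How far the blue pan has sunk, in m: 0 = up, 0.028 = resting on the stop ring. A preloaded spring carries it: up to three balls do not move it, with four it hangs about half-way (0.010 to 0.016), and five or more set it down on the stop. It settles within about 1 s.
- pan_floor (a point): Centre of the flat inner floor of the scale's round blue pan (floor 134 mm across, mouth 158 mm inside and 164 mm outside, rim 31 mm above the floor); z up. With the pan up the rim is 135 mm above the bench.
- mat: Black rubber mat, 200 mm (its x) by 310 mm (its y), 4 mm thick, fixed; origin at the centre of its underside. The scoops stand on it side by side, about 100 mm apart.
- trigger (a joint): Orange trigger of a grey pistol scanner that is held head-down in a fixed cradle, grip upright. 20 mm wide, in front (+x of trigger_pinch) of the grip, hinged at its lower end 85 mm above the bench, free end 145 mm above it. 0 = released, 0.26 rad = fully home. Sprung: a full squeeze takes about 6 N at the height of trigger_pinch.
- trigger_pinch (a point): Where to squeeze, along its x: 135 mm above the bench, midway between back of grip and front of trigger when fully squeezed (39 mm apart; 52 mm when released, the extra 13 mm on the +x side). The upright grip is 34 mm wide, top 153 mm above the bench; the scanner's head below it is 80 mm high, its window looking along +x. All on a fixed base plate 320 x 110 x 6 mm.
- pad (a point): Centre of the yellow rectangle (54 x 90 mm, long side facing the window) on the base plate in front of the scanner's window, at the height of the plate's top; its -x points to the window, which is 105 mm away. The tin belongs here with its broad label face towards the window, so its +x along this point's -x.
- orange_tin_center (a point): Centre (half-way up) of the orange oblong tin: 58 mm (its x) by 86 mm (its y) by 78 mm high, with a red screw cap 27 mm across that rises 16 mm above its top, near its +y end. About 0.35 kg. Its white bar-code label is on the broad +x face and folds 14 mm over the top edge there.
- orange_tin_label (a point): Middle of the bar-code label, on the broad +x face of the orange tin, 40 mm above its bottom.
- scoop1_grip (a point): Centre of the black handle of yellow scoop 1: bar 92 (scoop's x) x 20 x 20 mm, 85 mm above the underside, 10 mm behind the middle. Open bowl below, 74 mm wide, walls 45 mm high, mouth to +x; floor flat, then ramping up 15 degrees to the lip, 62 mm ahead of and 70 mm below this point. 0.14 kg. Balls stay in while it is level, roll out when the mouth tilts down 35 degrees or more.
- scoop2_grip (a point): Centre of the black handle of yellow scoop 2: bar 92 (scoop's x) x 20 x 20 mm, 85 mm above the underside, 10 mm behind the middle. Open bowl below, 74 mm wide, walls 45 mm high, mouth to +x; floor flat, then ramping up 15 degrees to the lip, 62 mm ahead of and 70 mm below this point. 0.14 kg. Balls stay in while it is level, roll out when the mouth tilts down 35 degrees or more.
- scoop3_grip (a point): Centre of the black handle of yellow scoop 3: bar 92 (scoop's x) x 20 x 20 mm, 85 mm above the underside, 10 mm behind the middle. Open bowl below, 74 mm wide, walls 45 mm high, mouth to +x; floor flat, then ramping up 15 degrees to the lip, 62 mm ahead of and 70 mm below this point. 0.14 kg. Balls stay in while it is level, roll out when the mouth tilts down 35 degrees or more.
- ball1_center (a point): Centre of steel mixing ball 1, 25 mm across, 64 g; it starts in scoop 1. May be absent.
- ball2_center (a point): Centre of steel mixing ball 2, 25 mm across, 64 g; it starts in scoop 1. May be absent.
- ball3_center (a point): Centre of steel mixing ball 3, 25 mm across, 64 g; it starts in scoop 1. May be absent.
- ball4_center (a point): Centre of steel mixing ball 4, 25 mm across, 64 g; it starts in scoop 2. May be absent.
- ball5_center (a point): Centre of steel mixing ball 5, 25 mm across, 64 g; it starts in scoop 2. May be absent.
- ball6_center (a point): Centre of steel mixing ball 6, 25 mm across, 64 g; it starts in scoop 2. May be absent.
- ball7_center (a point): Centre of steel mixing ball 7, 25 mm across, 64 g; it starts in scoop 3. May be absent.
- ball8_center (a point): Centre of steel mixing ball 8, 25 mm across, 64 g; it starts in scoop 3. May be absent.
- ball9_center (a point): Centre of steel mixing ball 9, 25 mm across, 64 g; it starts in scoop 3. May be absent.
- blue_tin_center (a point): Centre of the blue oblong tin, same shape as the orange one but without a bar code. Not part of the job.
- paint_tin_center (a point): Centre of a round blue and white paint tin, 89 mm across, 103 mm high. Not part of the job.
- spray_can_center (a point): Centre of a green spray can, 52 mm across, 150 mm high. Not part of the job.
There are look-alikes about, which are no part of the job. What is shaped like the part that bears scoop1_grip but green or turquoise is not meant.

How it is judged:
On the way, in this order (a step that is already met when the one before it is completed fails the run):
1. the pan has been set down on its stop by the balls (value of joint pan above 0.0262 m), for 1 s.
2. the trigger is fully squeezed, with the pan down and the orange tin in place, label to the scanner (value of joint trigger above 0.22 rad and value of joint pan above 0.0262 m and horizontal distance between orange_tin_center and pad below 0.02 m and angle between the x axis of orange_tin_center and the x axis of pad, either way round below 0.4 rad and x of orange_tin_label in the frame of pad below 0 m and angle between orange_tin_center's own z axis and vertical below 0.1 rad and z of orange_tin_center in the frame of pad below 0.044 m), for 0.1 s.
3. the trigger has sprung back (value of joint trigger below 0.04 rad), for 0.1 s.
At the end, for the whole second after the job is handed in: Pan on its stop (sunk over 26 of 28 mm) under at most seven balls (4.75 N); every ball in pan or scoop; scoops upright on the mat; orange tin upright within 20 mm of the rectangle's centre, label facing the window within 23 degrees; trigger released (value of joint pan above 0.0262 m and contact force between scale and anything else below 4.75 N and horizontal distance between orange_tin_center and pad below 0.02 m and angle between the x axis of orange_tin_center and the x axis of pad, either way round below 0.4 rad and x of orange_tin_label in the frame of pad below 0 m and angle between each of orange_tin_center, scoop1_grip, scoop2_grip, scoop3_grip's own z axis and vertical below 0.1 rad and z of orange_tin_center in the frame of pad below 0.044 m and value of joint trigger below 0.04 rad and x of scoop1_grip in the frame of mat between -0.09 and 0.09 m and y of scoop1_grip in the frame of mat between -0.15 and 0.15 m and z of each of scoop1_grip, scoop2_grip, scoop3_grip in the frame of mat below 0.097 m and x of scoop2_grip in the frame of mat between -0.09 and 0.09 m and y of scoop2_grip in the frame of mat between -0.15 and 0.15 m and x of scoop3_grip in the frame of mat between -0.09 and 0.09 m and y of scoop3_grip in the frame of mat between -0.15 and 0.15 m and ((horizontal distance between ball1_center and pan_floor below 0.08 m and z of ball1_center in the frame of pan_floor between 0 and 0.06 m) or distance between ball1_center and scoop1_grip below 0.082 m or distance between ball1_center and scoop2_grip below 0.082 m or distance between ball1_center and scoop3_grip below 0.082 m) and ((horizontal distance between ball2_center and pan_floor below 0.08 m and z of ball2_center in the frame of pan_floor between 0 and 0.06 m) or distance between ball2_center and scoop1_grip below 0.082 m or distance between ball2_center and scoop2_grip below 0.082 m or distance between ball2_center and scoop3_grip below 0.082 m) and ((horizontal distance between ball3_center and pan_floor below 0.08 m and z of ball3_center in the frame of pan_floor between 0 and 0.06 m) or distance between ball3_center and scoop1_grip below 0.082 m or distance between ball3_center and scoop2_grip below 0.082 m or distance between ball3_center and scoop3_grip below 0.082 m) and ((horizontal distance between ball4_center and pan_floor below 0.08 m and z of ball4_center in the frame of pan_floor between 0 and 0.06 m) or distance between ball4_center and scoop1_grip below 0.082 m or distance between ball4_center and scoop2_grip below 0.082 m or distance between ball4_center and scoop3_grip below 0.082 m) and ((horizontal distance between ball5_center and pan_floor below 0.08 m and z of ball5_center in the frame of pan_floor between 0 and 0.06 m) or distance between ball5_center and scoop1_grip below 0.082 m or distance between ball5_center and scoop2_grip below 0.082 m or distance between ball5_center and scoop3_grip below 0.082 m) and ((horizontal distance between ball6_center and pan_floor below 0.08 m and z of ball6_center in the frame of pan_floor between 0 and 0.06 m) or distance between ball6_center and scoop1_grip below 0.082 m or distance between ball6_center and scoop2_grip below 0.082 m or distance between ball6_center and scoop3_grip below 0.082 m) and ((horizontal distance between ball7_center and pan_floor below 0.08 m and z of ball7_center in the frame of pan_floor between 0 and 0.06 m) or distance between ball7_center and scoop1_grip below 0.082 m or distance between ball7_center and scoop2_grip below 0.082 m or distance between ball7_center and scoop3_grip below 0.082 m) and ((horizontal distance between ball8_center and pan_floor below 0.08 m and z of ball8_center in the frame of pan_floor between 0 and 0.06 m) or distance between ball8_center and scoop1_grip below 0.082 m or distance between ball8_center and scoop2_grip below 0.082 m or distance between ball8_center and scoop3_grip below 0.082 m) and ((horizontal distance between ball9_center and pan_floor below 0.08 m and z of ball9_center in the frame of pan_floor between 0 and 0.06 m) or distance between ball9_center and scoop1_grip below 0.082 m or distance between ball9_center and scoop2_grip below 0.082 m or distance between ball9_center and scoop3_grip below 0.082 m)); the robot touches nothing.
It fails at once if the trigger is squeezed while the pan is not down (value of joint trigger above 0.15 rad and value of joint pan below 0.024 m).
It fails at once if the robot presses on the scale (over 4 N) (contact force between scale and the arm above 4 N or contact force between scale and the fingers above 4 N).
It fails at once if a ball has left the bench (height (world z) of any of ball1_center, ball2_center, ball3_center, ball4_center, ball5_center, ball6_center, ball7_center, ball8_center, ball9_center below -0.1 m).
It fails at once if a bystander was moved by more than 30 mm (distance of any of blue_tin_center, paint_tin_center, spray_can_center from where it was at the start of the episode above 0.03 m).
Of ball1, ball2, ball3, ball4, ball5, ball6, ball7, ball8, ball9 only 5 to 9 are there at a start; the rules pass over those that are not, and their reading is None.
At some moment in a run one of orange_tin may be knocked a few centimetres aside while the robot is not near it.
It also fails if it takes over 208 s, if anything falls off the work surface, if the arm or the gripper's body presses on something with over 40 N, if the wrist force passes 120 N, or if a joint passes its speed limit or range.

## Working session

There is one attempt and no reset: what is moved stays moved. The work goes in short steps, Python scripts to look and compute and a tool call to move; the robot and the scene stay as the last step left them, time stands still between calls to the robot, and variables do not carry over. Pictures are saved under pics/ and viewed, at most 14 in all, crops included, and the job is handed in when it is done.

Besides the shell and the picture viewer there is one more tool, called after "Request:" by a JSON object that holds its "method" and its "body". move_arm: Moves the arm, as the interface text tells. Its arguments: {"type":"object","properties":{"plan":{"type":"array"},"jaw":{"type":"number"}},"required":["plan"]}

```bash
mkdir -p pics; cat > h.py <<'E'
import numpy as np, cv2
from plant import manip
from scipy.spatial.transform import Rotation as Rn
def grab(n):
    p=manip.camera_params(n); im,d=manip.grab_frame(n); return im,d,p
def save(im,f,s=1): cv2.imwrite('pics/'+f,cv2.resize(im,None,fx=s,fy=s,interpolation=cv2.INTER_CUBIC)[:,:,::-1])
def cloud(d,p):
    K=np.array(p['K']);h,w=d.shape;u,v=np.meshgrid(np.arange(w),np.arange(h))
    x=(u-K[0,2])/K[0,0];y=(v-K[1,2])/K[1,1];a,b=x.copy(),y.copy()
    for _ in range(6):
        f=1+p['k1']*(a*a+b*b);a,b=x/f,y/f
    X=np.stack([a*d,b*d,d],-1);W=(X-np.array(p['t']))@np.array(p['R']);W[d<=0]=np.nan
    return W
def proj(X,p):
    c=np.array(p['R'])@np.array(X)+np.array(p['t']);a,b=c[:2]/c[2];f=1+p['k1']*(a*a+b*b);K=np.array(p['K'])
    return K[0,0]*a*f+K[0,2],K[1,1]*b*f+K[1,2]
E
python3 - <<'E'
from h import *
s=manip.read_state();print(s['time'],s['position'],s['tool_rot'],s['opening'])
for n in('scene','side'):
    im,d,p=grab(n);save(im,n+'0.png');np.savez(n+'0.npz',im=im,d=d,**{k:np.array(p[k])for k in p})
    W=cloud(d,p);print(n,'cam',-np.array(p['R']).T@p['t'])
    for q in['scale','pan','mat','trigger','orange_tin_center','scoop1_grip','blue_tin_center','paint_tin_center','spray_can_center','ball1_center']:
        for r in manip.recognise(n,q):
            if r['conf']>.3:
                c=r['extent'];print(q,round(r['conf'],2),np.round(c),np.round(W[int(c[1]),int(c[0])],3))
E
```

```text
0.0 [5.74390056e-01 1.11430640e-04 2.13641115e-01] [ 7.07098424e-01  7.07114531e-01 -5.10431556e-04 -7.72867064e-04] 0.9964194807190974
scene cam [1.30381092 0.4180797  1.1691206 ]
scale 0.88 [284. 281.  90.  98.] [0.654 0.001 0.103]
scale 0.5 [236. 215.  97.  58.] [ 0.485 -0.243  0.055]
scale 0.32 [386. 272.  40.  60.] [0.518 0.211 0.094]
pan 0.66 [284. 266.  67.  56.] [ 0.615 -0.02   0.104]
mat 0.71 [417. 305. 144. 104.] [0.521 0.302 0.013]
mat 0.35 [365. 356.  42.  59.] [0.755 0.254 0.106]
trigger 0.74 [178. 228.  30.  43.] [ 0.603 -0.344  0.078]
trigger 0.43 [255. 197.   8.  18.] [ 0.453 -0.19   0.123]
orange_tin_center 0.84 [176. 226.  29.  46.] [ 0.6   -0.353  0.075]
scoop1_grip 0.96 [345. 233.  47.  43.] [0.374 0.038 0.003]
scoop1_grip 0.86 [446. 240.  46.  52.] [0.273 0.301 0.001]
scoop1_grip 0.81 [386. 270.  42.  57.] [0.513 0.208 0.099]
scoop1_grip 0.56 [232. 215.  94.  60.] [ 0.457 -0.276  0.012]
blue_tin_center 0.74 [213. 250.  38.  44.] [ 0.627 -0.219  0.078]
blue_tin_center 0.39 [386. 269.  40.  57.] [0.513 0.208 0.099]
paint_tin_center 0.59 [364. 355.  41.  57.] [0.752
[... 203 characters left out ...]
1.  57.] [ 0.633 -0.005  0.1  ]
mat 0.89 [256. 239. 129.  92.] [0.45  0.193 0.096]
mat 0.5 [222. 217.   9.   5.] [0.469 0.393 0.026]
trigger 0.31 [277. 175.  27.  54.] [0.644 0.38  0.09 ]
orange_tin_center 0.64 [470. 384.  41.  64.] [ 0.549 -0.398  0.082]
scoop1_grip 0.94 [274. 303.  48.  43.] [0.407 0.068 0.003]
scoop1_grip 0.75 [179. 258.  34.  56.] [0.276 0.262 0.08 ]
blue_tin_center 0.68 [434. 337.  45.  52.] [ 0.579 -0.271  0.078]
paint_tin_center 0.93 [334. 201.  34.  43.] [ 0.501 -0.032  0.322]
spray_can_center 0.72 [277. 176.  26.  55.] [0.641 0.381 0.091]
spray_can_center 0.64 [368. 247.  75.  59.] [ 0.632 -0.002  0.105]
ball1_center 0.33 [467. 382.  40.  63.] [ 0.545 -0.393  0.087]
```

View pics/scene0.png

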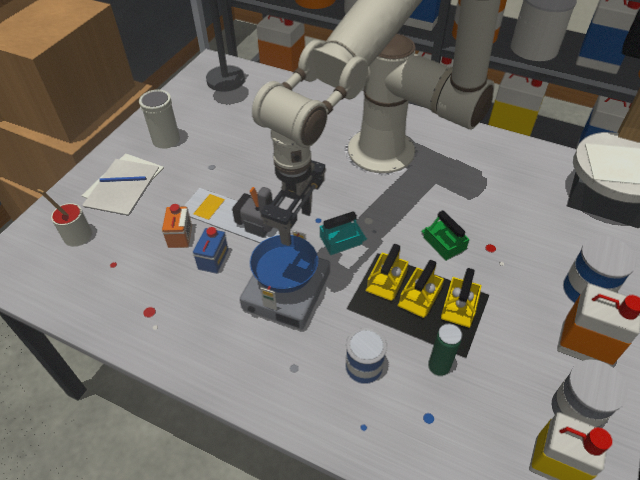

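View pics/side0.png

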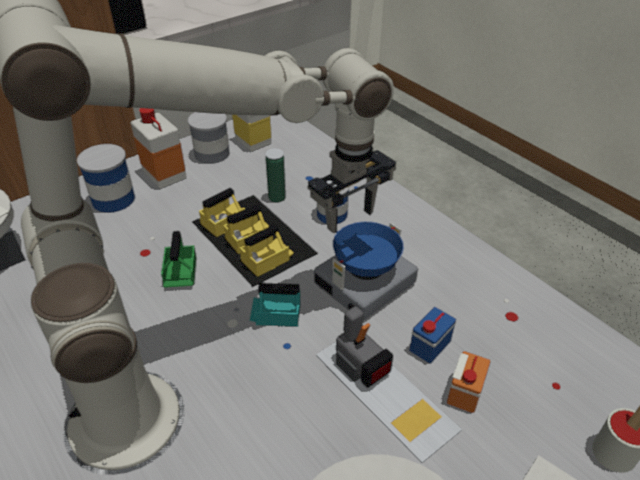

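Yellow scoops on the mat are at scene (387,275), (421,288) and (462,298). The green one at (446,235) and the turquoise one at (342,232) are look-alikes. The orange tin is at scene (176,226), the blue tin at (211,250), and the yellow rectangle at scene (209,207) or side (415,420). Next I measure with fused clouds and take an enlarged crop.

```bash
cat > m.py <<'E'
from h import *
def load(n):
    z=np.load(n+'.npz');p={k:z[k] for k in('K','k1','R','t')};p['k1']=float(p['k1']);return z['im'],z['d'],p
def pca(P):
    c=P.mean(0);w,v=np.linalg.eigh(np.cov(P.T));return c,v[:,::-1],np.sqrt(w[::-1])
E
python3 - <<'E'
from m import *
for n in('scene0','side0'):
    im,d,p=load(n);W=cloud(d,p);hsv=cv2.cvtColor(im,cv2.COLOR_RGB2HSV).astype(int);H,S,V=hsv[...,0],hsv[...,1],hsv[...,2]
    print('==',n)
    reg=lambda x0,x1,y0,y1,z0,z1:(W[...,0]>x0)&(W[...,0]<x1)&(W[...,1]>y0)&(W[...,1]<y1)&(W[...,2]>z0)&(W[...,2]<z1)
    def comps(m,name,mn=25):
        k,l=cv2.connectedComponents(m.astype(np.uint8))
        for i in range(1,k):
            q=l==i
            if q.sum()<mn: continue
            P=W[q];r=cv2.minAreaRect((P[:,:2]*1000).astype(np.float32))
            print(name,q.sum(),'med',np.round(np.median(P,0),3),'rect',np.round(r[0]),np.round(r[1]),round(r[2]),'zmax',round(P[:,2].max(),3))
    comps(reg(.3,.8,.05,.5,.070,.115)&(V<70),'handle')
    comps(reg(.3,.8,.05,.5,.004,.075)&(H>20)&(H<32)&(S>150),'yellow',60)
    comps(reg(.2,.8,-.6,-.1,-.01,.02)&(H>18)&(H<32)&(S>150),'pad')
    comps(reg(.2,.8,-.6,-.1,.065,.12)&(H>5)&(H<18)&(S>150),'orangetop')
    comps(reg(.2,.8,-.6,-.1,.065,.12)&(H>100)&(H<125)&(S>120),'bluetop')
    comps(reg(.4,.8,-.15,.15,.126,.145)&(H>95)&(H<125)&(S>120),'panrim')
    comps(reg(.4,.8,-.15,.15,.096,.108)&(H>95)&(H<125)&(S>120),'panfloor')
    comps(reg(.3,.6,-.4,-.08,.14,.17),'scangrip',10)
    comps(reg(.3,.6,-.4,-.08,.10,.15)&(H>3)&(H<18)&(S>150),'trigger',5)
    comps(reg(.3,.6,-.5,-.08,.003,.012)&(S<40)&(V>150),'plate',100)
    comps(reg(.45,.8,-.15,.15,.12,.145)&(S<60)&(V>130),'gauge',5)
im,d,p=load('side0');save(im[300:450,320:520],'crop1.png',3.5)
E
```

```text
== scene0
handle 86 med [0.386 0.058 0.092] rect [389.  61.] [38. 21.] 0 zmax 0.098
handle 159 med [0.312 0.328 0.091] rect [306. 323.] [47. 22.] 60 zmax 0.1
handle 254 med [0.478 0.206 0.098] rect [473. 204.] [98. 19.] 0 zmax 0.105
handle 271 med [0.489 0.3   0.098] rect [484. 299.] [19. 92.] 86 zmax 0.106
handle 279 med [0.475 0.397 0.098] rect [468. 396.] [98. 20.] 5 zmax 0.104
handle 238 med [0.674 0.404 0.093] rect [667. 403.] [25. 52.] 6 zmax 0.115
yellow 1026 med [0.492 0.206 0.018] rect [484. 204.] [117.  75.] 0 zmax 0.074
yellow 1092 med [0.502 0.3   0.017] rect [480. 295.] [ 85. 145.] 87 zmax 0.075
yellow 985 med [0.492 0.401 0.017] rect [478. 399.] [116.  79.] 5 zmax 0.075
pad 388 med [ 0.453 -0.36   0.007] rect [ 451. -360.] [91. 57.] 1 zmax 0.016
orangetop 292 med [ 0.596 -0.375  0.077] rect [ 581. -372.] [88. 56.] 28 zmax 0.085
bluetop 394 med [ 0.618 -0.235  0.078] rect [ 612. -242.] [86. 57.] 12 zmax 0.084
panrim 65 med [ 0.543 -0.012  0.131] rect [544.  -6.] [57. 10.] 86 zmax 0.138
panrim 119 med [ 0.589 -0.085  0.131] rect [601. -82.] [23. 98.] 73 zmax 0.139
panrim 
[... 1819 characters left out ...]
ed [ 0.628 -0.009  0.103] rect [629. -11.] [123. 138.] 27 zmax 0.108
panfloor 59 med [ 0.572 -0.07   0.104] rect [573. -66.] [14. 78.] 46 zmax 0.108
scangrip 211 med [ 0.446 -0.171  0.15 ] rect [ 448. -167.] [30. 34.] 84 zmax 0.157
scangrip 30 med [ 0.449 -0.203  0.143] rect [ 449. -203.] [18.  8.] 3 zmax 0.146
trigger 79 med [ 0.444 -0.201  0.128] rect [ 447. -201.] [14. 18.] 77 zmax 0.146
plate 2919 med [ 0.44  -0.315  0.005] rect [ 451. -271.] [115. 322.] 1 zmax 0.011
gauge 9 med [0.671 0.046 0.133] rect [669.  46.] [ 6. 18.] 55 zmax 0.136
gauge 22 med [ 0.711 -0.012  0.134] rect [710. -12.] [ 9. 35.] 2 zmax 0.139
gauge 5 med [ 0.684 -0.065  0.133] rect [682. -67.] [15.  0.] 45 zmax 0.136
```

View pics/crop1.png

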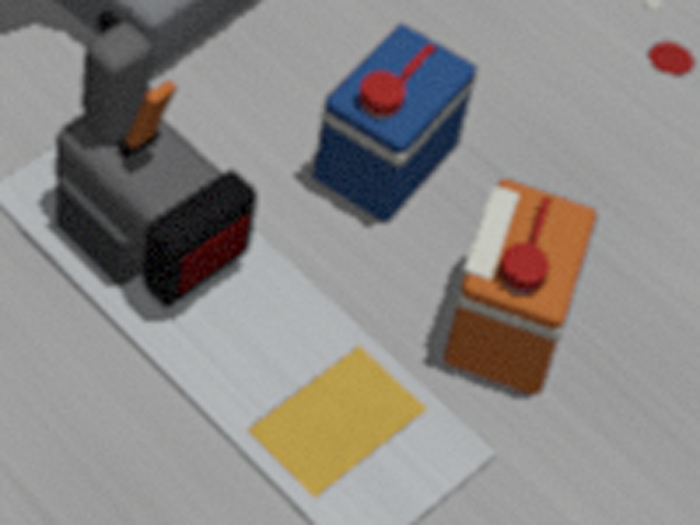

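The crop shows the orange tin's white label fold along its upper-left long edge (crop 490,230), so the label faces roughly +y. The cap is at the near end (crop 522,265). The tin therefore needs about −28° of turn and a move to the yellow rectangle at about (0.451, −0.361). The scoops have their handles along x with mouths to +x. Next I turn the tool and look at the mat from the wrist.

Request:
{"method": "move_arm", "body": {"plan": [{"tx":300,"ty":-145,"tz":-110,"twist":-80},{"tx":300,"ty":-145,"tz":-110,"twist":-80},{"tx":300,"ty":-145,"tz":-110,"twist":-80},{"tx":300,"ty":-145,"tz":-110,"twist":-80},{"tx":300,"ty":-145,"tz":-110,"twist":-80},{"tx":300,"ty":-145,"tz":-110,"twist":-80},{"tx":300,"ty":-145,"tz":-110,"twist":-80},{"tx":300,"ty":-145,"tz":-110,"twist":-80},{"tx":300,"ty":-145,"tz":-110,"twist":-80},{"tx":300,"ty":-145,"tz":-110,"twist":-80}], "jaw": 60}}

```text
time: 2.1
position: [0.4297, 0.3005, 0.3248]
tool_rot: [0.084, 0.996, 0.0, 0.0]
ft_force: [-0.0, 0.2, -0.4]
opening: 0.651
finger_force: 0.0
```

Request:
{"method": "move_arm", "body": {"plan": [{"twist":-5},{"twist":-10},{"twist":-10}]}}

```text
invalid input
```

```bash
python3 - <<'E'
from m import *
s=manip.read_state();print(s['time'],s['position'],Rn.from_quat(s['tool_rot']).as_matrix().round(3),s['qpos'],s['ft_force'])
def dump(n,f):
    im,d,p=grab(n);np.savez(f+'.npz',im=im,d=d,K=np.array(p['K']),k1=p['k1'],R=p['R'],t=p['t']);return im,d,p
im,d,p=dump('wrist','wr1');save(im,'wr1.png');print('wcam',-np.array(p['R']).T@p['t'],np.array(p['R']).round(2))
im,d,p=dump('scene','scene1')
W=cloud(d,p)
for n in('scene1','side0'):
    im,d,p=load(n);W=cloud(d,p);hsv=cv2.cvtColor(im,cv2.COLOR_RGB2HSV);H,S,V=[hsv[...,i].astype(int) for i in range(3)]
    R=np.hypot(W[...,0]-.62,W[...,1]+.012)
    m=(R<.1)&(W[...,2]>.131)&(W[...,2]<.141)&(H>95)&(H<125)&(S>120);P=W[m]
    A=np.c_[2*P[:,:2],np.ones(len(P))];x=np.linalg.lstsq(A,(P[:,:2]**2).sum(1),rcond=None)[0]
    print(n,m.sum(),'pan c',x[:2].round(4),'R',np.sqrt(x[2]+x[0]**2+x[1]**2).round(4))
    m=(R<.13)&(R>.084)&(W[...,2]>.115)&(W[...,2]<.145)&(S<70)&(V>110)
    k,l,st,c=cv2.connectedComponentsWithStats(m.astype(np.uint8))
    for i in range(1,k):
        if st[i,4]>8: print('plate',st[i,4],np.median(W[l==i],0).round(3),W[l==i].min(0).round(3),W[l==i].max(0).round(3))
    m=(W[...,0]>.4)&(W[...,0]<.5)&(W[...,1]<-.12)&(W[...,1]>-.22)&(W[...,2]>.125)
    k,l,st,c=cv2.connectedComponentsWithStats(m.astype(np.uint8))
    for i in range(1,k):
        if st[i,4]>8: print('grip',st[i,4],np.median(W[l==i],0).round(3),np.percentile(W[l==i],3,axis=0).round(3),np.percentile(W[l==i],97,axis=0).round(3))
E
```

```text
2.1 [0.42967581 0.30053289 0.32479908] [[-0.986  0.168  0.   ]
 [ 0.168  0.986  0.   ]
 [-0.     0.    -1.   ]] [ 3.79717854e-01 -2.50430663e-02  1.57463332e+00 -1.15706638e-04
  1.59161130e+00 -1.02200218e+00] [-0.01222944  0.23334076 -0.37981228]
wcam [0.35348905 0.31278778 0.49575652] [[ 0.17  0.99  0.  ]
 [ 0.95 -0.16  0.28]
 [ 0.27 -0.05 -0.96]]
scene1 210 pan c [ 0.6198 -0.0134] R 0.0791
plate 18 [ 0.526 -0.013  0.135] [ 0.523 -0.032  0.126] [ 0.529 -0.004  0.139]
plate 26 [ 0.711 -0.008  0.136] [ 0.705 -0.024  0.13 ] [0.715 0.01  0.141]
grip 52 [ 0.454 -0.195  0.137] [ 0.441 -0.199  0.125] [ 0.461 -0.189  0.147]
grip 179 [ 0.458 -0.157  0.148] [ 0.437 -0.173  0.127] [ 0.467 -0.146  0.155]
side0 121 pan c [ 0.6171 -0.0188] R 0.0785
plate 28 [ 0.711 -0.013  0.134] [ 0.706 -0.029  0.127] [0.715 0.005 0.139]
grip 303 [ 0.444 -0.173  0.147] [ 0.432 -0.181  0.127] [ 0.464 -0.155  0.153]
grip 65 [ 0.447 -0.203  0.139] [ 0.439 -0.207  0.126] [ 0.458 -0.198  0.145]
```

View pics/wr1.png

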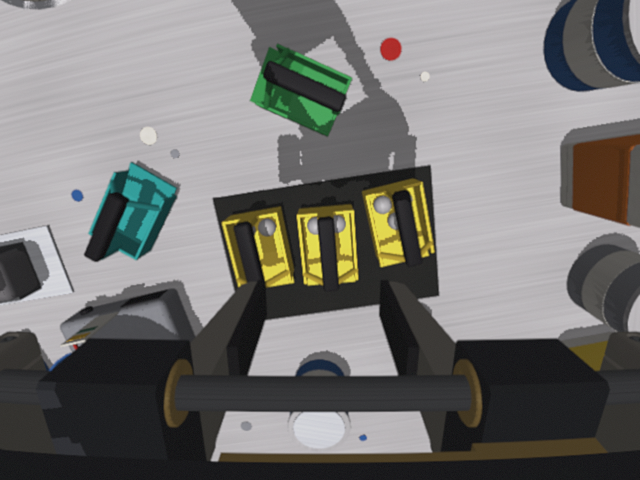

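In the wrist view all three yellow scoops stand on the mat, at (258,248), (327,245) and (400,220). Balls show at (268,228), at (313,225) and (340,225), and at (382,205) and (393,222). Their mouths point to the image bottom (+x). I grasp the left one, scoop A.

Request:
{"method": "move_arm", "body": {"plan": [{"tx":-29,"ty":-46,"tz":50,"twist":-5},{"tx":-57,"ty":-91,"tz":100,"twist":-9.7},{"tx":-57,"ty":-91,"tz":150,"twist":-9.7},{"tx":-57,"ty":-91,"tz":195,"twist":-9.7},{"tx":-57,"ty":-91,"tz":195,"twist":-9.7}], "jaw": 60}}

```text
time: 2.7
position: [0.4688, 0.199, 0.1261]
tool_rot: [0.004, 1.0, -0.0, -0.002]
ft_force: [0.4, -0.2, 0.1]
opening: 0.655
finger_force: 0.0
```

```bash
cat >> m.py <<'E'
def dump(n,f):
    im,d,p=grab(n);np.savez(f+'.npz',im=im,d=d,K=np.array(p['K']),k1=p['k1'],R=p['R'],t=p['t']);return im,d,p
def st():
    s=manip.read_state();M=Rn.from_quat(s['tool_rot']).as_matrix();print('t',round(s['time'],2),'pos',s['position'].round(4) if hasattr(s['position'],'round') else np.round(s['position'],4),'x',M[:2,0].round(3),'zdir',M[:,2].round(3),'F',np.round(s['ft_force'],2),'op',round(s['opening']*91.9,1),'ff',round(float(np.max(s['finger_force'])),1));return s,M
E
python3 - <<'E'
from m import *
st();im,d,p=dump('wrist','wr2');save(im,'wr2.png')
W=cloud(d,p);V=im.max(-1)
m=(V<70)&(W[...,2]>.08)&(W[...,2]<.108)&(W[...,0]>.41)&(W[...,0]<.53)&(W[...,1]>.12)
k,l,s,c=cv2.connectedComponentsWithStats(m.astype(np.uint8))
for i in range(1,k):
    if s[i,4]>100:
        r=cv2.minAreaRect((W[l==i][:,:2]*1000).astype(np.float32));print(s[i,4],np.round(r[0]),np.round(r[1]),round(r[2],1),np.median(W[l==i],0).round(3),W[l==i][:,2].max().round(3))
E
```

```text
t 2.7 pos [0.4688 0.199  0.1261] x [-1.     0.008] zdir [-0.004 -0.001 -1.   ] F [ 0.39 -0.15  0.08] op 60.2 ff 0.0
4885 [466. 394.] [92. 19.] 4.9 [0.468 0.387 0.098] 0.102
4372 [471. 203.] [91. 20.] 0.1 [0.466 0.203 0.1  ] 0.102
4601 [478. 297.] [21. 83.] 85.1 [0.472 0.294 0.099] 0.102
```

View pics/wr2.png

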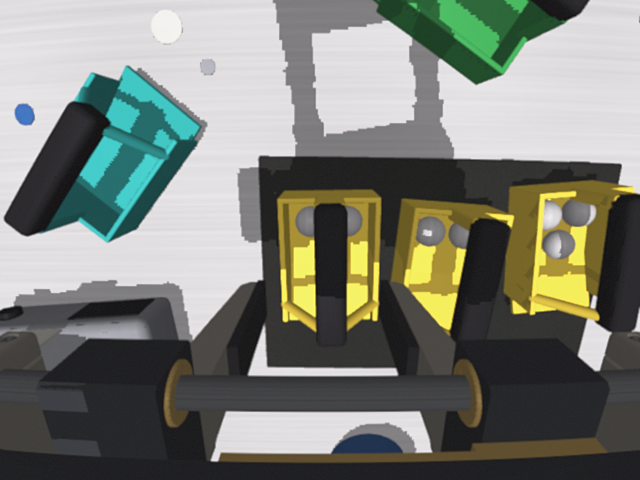

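Scoop A has 2 balls showing (306,220 and 352,220), B at least 2, and C 3. I now lower onto A's handle, centre (0.471, 0.203).

Request:
{"method": "move_arm", "body": {"plan": [{"tx":0,"ty":2,"tz":30,"twist":0},{"tx":0,"ty":2,"tz":58,"twist":0},{"tx":0,"ty":2,"tz":58,"twist":0},{"tx":0,"ty":2,"tz":58,"twist":0}], "jaw": 60}}

```text
time: 3.15
position: [0.4708, 0.2027, 0.0728]
tool_rot: [0.003, 1.0, 0.0, 0.0]
ft_force: [0.8, -0.4, -0.0]
opening: 0.648
finger_force: 0.0
```

Request:
{"method": "move_arm", "body": {"plan": [{"tx":0,"ty":0,"tz":0,"twist":0},{"tx":0,"ty":0,"tz":0,"twist":0},{"tx":0,"ty":0,"tz":0,"twist":0},{"tx":0,"ty":0,"tz":0,"twist":0},{"tx":0,"ty":0,"tz":0,"twist":0},{"tx":0,"ty":0,"tz":0,"twist":0}], "jaw": 0}}

```text
time: 3.75
position: [0.4705, 0.2027, 0.0717]
tool_rot: [0.003, 1.0, 0.0, 0.0]
ft_force: [0.5, 1.2, 0.9]
opening: 0.214
finger_force: 30.0
```

Request:
{"method": "move_arm", "body": {"plan": [{"tx":0,"ty":0,"tz":-5,"twist":0},{"tx":0,"ty":0,"tz":-15,"twist":0},{"tx":0,"ty":0,"tz":-30,"twist":0},{"tx":0,"ty":0,"tz":-50,"twist":0},{"tx":0,"ty":0,"tz":-75,"twist":0},{"tx":0,"ty":0,"tz":-100,"twist":0},{"tx":0,"ty":0,"tz":-125,"twist":0},{"tx":0,"ty":0,"tz":-148,"twist":0},{"tx":0,"ty":0,"tz":-163,"twist":0},{"tx":0,"ty":0,"tz":-168,"twist":0}]}}

```text
time: 4.75
position: [0.4711, 0.2026, 0.2417]
tool_rot: [0.003, 1.0, 0.0, 0.002]
ft_force: [-0.1, -0.2, -3.1]
opening: 0.214
finger_force: 30.0
```

```bash
python3 - <<'E'
from m import *
st()
im,d,p=dump('scene','scene2')
a=im[150:330,250:500]
im,d,p=dump('side','side2')
b=im[140:320,180:430]
save(np.hstack([a,b]),'c2.png',1.6)
E
```

```text
t 4.75 pos [0.4711 0.2026 0.2417] x [-1.     0.005] zdir [ 0.003  0.    -1.   ] F [-0.09 -0.17 -3.07] op 19.6 ff 30.0
```

View pics/c2.png

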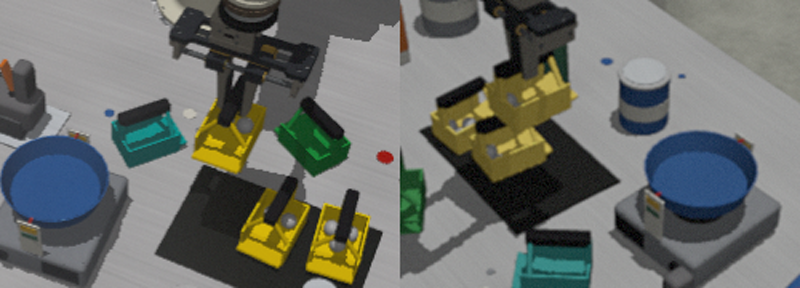

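The crop shows the scoop held level with its balls inside. The pan is up, with gauge plates on its ±x sides. The tool can only twist about its own vertical axis. So I will tip the scoop about the pads by resting its tail on the near gauge plate, which is fixed, and driving it down and forward.

Request:
{"method": "move_arm", "body": {"plan": [{"tx":-3,"ty":-7,"tz":0,"twist":0},{"tx":-10,"ty":-22,"tz":0,"twist":0},{"tx":-20,"ty":-46,"tz":0,"twist":0},{"tx":-34,"ty":-77,"tz":0,"twist":0},{"tx":-47,"ty":-108,"tz":0,"twist":0},{"tx":-61,"ty":-139,"tz":0,"twist":0},{"tx":-75,"ty":-170,"tz":0,"twist":0},{"tx":-85,"ty":-194,"tz":0,"twist":0},{"tx":-91,"ty":-209,"tz":0,"twist":0},{"tx":-95,"ty":-217,"tz":0,"twist":0}]}}

```text
time: 5.85
position: [0.5639, -0.0163, 0.2383]
tool_rot: [0.003, 1.0, 0.0, -0.001]
ft_force: [0.3, 0.0, -1.9]
opening: 0.213
finger_force: 30.0
```

Request:
{"method": "move_arm", "body": {"plan": [{"tx":0,"ty":0,"tz":8,"twist":0},{"tx":0,"ty":0,"tz":18,"twist":0},{"tx":0,"ty":0,"tz":28,"twist":0},{"tx":0,"ty":0,"tz":35,"twist":0},{"tx":0,"ty":0,"tz":35,"twist":0}]}}

```text
time: 6.35
position: [0.564, -0.0141, 0.2041]
tool_rot: [0.002, 1.0, 0.0, -0.0]
ft_force: [0.8, 0.2, -2.7]
opening: 0.217
finger_force: 30.0
```

```bash
python3 - <<'E'
from m import *
st()
im,d,p=dump('scene','scene3');W=cloud(d,p)
hsv=cv2.cvtColor(im,cv2.COLOR_RGB2HSV);H,S=hsv[...,0],hsv[...,1]
m=(H>20)&(H<32)&(S>130)&(W[...,0]>.5)&(W[...,1]<.1)&(W[...,1]>-.12)&(W[...,2]>.09)
P=W[m];print(m.sum(),'front',P[P[:,0]>np.percentile(P[:,0],95)].mean(0).round(3),'lo/hi',np.percentile(P,[1,99],axis=0).round(3))
E
```

```text
t 6.35 pos [ 0.564  -0.0141  0.2041] x [-1.     0.004] zdir [-0.     0.001 -1.   ] F [ 0.77  0.17 -2.69] op 19.9 ff 30.0
1125 front [ 0.662 -0.01   0.142] lo/hi [[ 0.522 -0.048  0.124]
 [ 0.713  0.026  0.215]]
```

Request:
{"method": "move_arm", "body": {"plan": [{"tx":-3,"ty":0,"tz":2,"twist":0},{"tx":-6,"ty":0,"tz":4,"twist":0},{"tx":-9,"ty":0,"tz":7,"twist":0},{"tx":-12,"ty":0,"tz":9,"twist":0},{"tx":-12,"ty":0,"tz":9,"twist":0}]}}

```text
time: 6.9
position: [0.5778, -0.0149, 0.1969]
tool_rot: [0.003, 1.0, 0.0, 0.002]
ft_force: [-0.1, 2.4, 4.5]
opening: 0.218
finger_force: 30.0
```

```bash
cat >> m.py <<'E'
def tilt(n='scene',f='tmp',xr=(.45,.8),yr=(-.12,.1)):
    # tilt of the black handle / scoop from the coloured cloud
    im,d,p=dump(n,f);W=cloud(d,p);hsv=cv2.cvtColor(im,cv2.COLOR_RGB2HSV);H,S=hsv[...,0],hsv[...,1]
    m=(H>20)&(H<32)&(S>130)&(W[...,0]>xr[0])&(W[...,0]<xr[1])&(W[...,1]<yr[1])&(W[...,1]>yr[0])&(W[...,2]>.09)
    P=W[m];print(n,m.sum(),'lo/hi',np.percentile(P,[1,99],axis=0).round(3).tolist())
    return im,W
E
python3 - <<'E'
from m import *
st();a,_=tilt('scene','scene4');b,_=tilt('side','side4')
save(np.hstack([a[170:320,220:380],b[170:320,290:450]]),'c3.png',2.4)
E
```

```text
t 6.9 pos [ 0.5778 -0.0149  0.1969] x [-1.     0.005] zdir [ 0.003  0.    -1.   ] F [-0.11  2.4   4.53] op 20.0 ff 30.0
scene 1127 lo/hi [[0.525, -0.05, 0.123], [0.713, 0.025, 0.207]]
side 1391 lo/hi [[0.521, -0.056, 0.124], [0.627, 0.018, 0.219]]
```

View pics/c3.png

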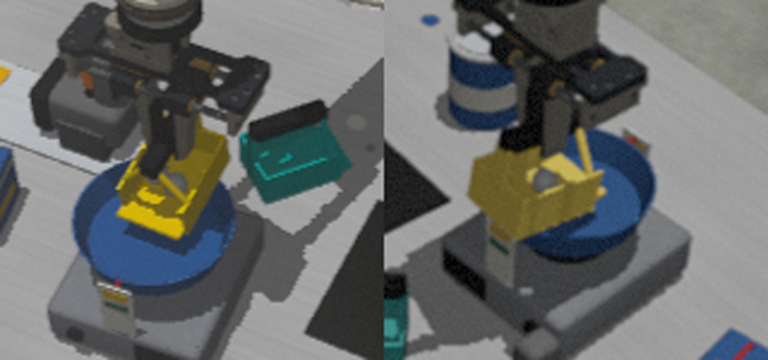

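The scoop is pivoting about the pads with only about 7 N, and the balls have rolled to the ramp. I continue.

Request:
{"method": "move_arm", "body": {"plan": [{"tx":-3,"ty":0,"tz":3,"twist":0},{"tx":-5,"ty":0,"tz":5,"twist":0},{"tx":-7,"ty":0,"tz":8,"twist":0},{"tx":-10,"ty":0,"tz":11,"twist":0},{"tx":-11,"ty":0,"tz":13,"twist":0},{"tx":-12,"ty":0,"tz":14,"twist":0},{"tx":-12,"ty":0,"tz":14,"twist":0},{"tx":-12,"ty":0,"tz":14,"twist":0},{"tx":-12,"ty":0,"tz":14,"twist":0}]}}

```text
time: 7.9
position: [0.592, -0.0152, 0.1849]
tool_rot: [0.003, 1.0, -0.0, 0.005]
ft_force: [5.9, 3.0, 9.4]
opening: 0.214
finger_force: 30.0
```

```bash
python3 - <<'E'
from m import *
st();a,_=tilt('scene','scene5');b,_=tilt('side','side5')
save(np.hstack([a[170:320,220:380],b[170:320,290:450]]),'c4.png',2.4)
E
```

```text
t 7.9 pos [ 0.592  -0.0152  0.1849] x [-1.     0.005] zdir [ 0.01 -0.   -1.  ] F [5.88 2.96 9.36] op 19.7 ff 30.0
scene 1019 lo/hi [[0.527, -0.051, 0.113], [0.712, 0.025, 0.193]]
side 1423 lo/hi [[0.522, -0.057, 0.113], [0.627, 0.019, 0.213]]
```

View pics/c4.png

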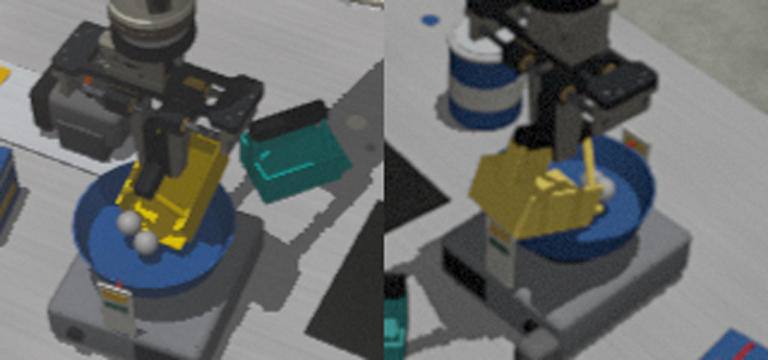

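Request:
{"method": "move_arm", "body": {"plan": [{"tx":-5,"ty":0,"tz":-3,"twist":0},{"tx":-5,"ty":0,"tz":-12,"twist":0},{"tx":-5,"ty":0,"tz":-25,"twist":0},{"tx":-5,"ty":0,"tz":-40,"twist":0},{"tx":-5,"ty":0,"tz":-40,"twist":0},{"tx":-5,"ty":0,"tz":-40,"twist":0}]}}

```text
time: 8.6
position: [0.5935, -0.0153, 0.2223]
tool_rot: [0.003, 1.0, -0.0, 0.001]
ft_force: [0.3, 0.1, -1.2]
opening: 0.215
finger_force: 30.0
```

```bash
python3 - <<'E'
from m import *
st();a,_=tilt('scene','scene6');b,_=tilt('side','side6')
save(np.hstack([a[170:320,220:380],b[170:320,290:450]]),'c5.png',2.4)
for n in('scene','side'):
  for r in manip.recognise(n,'ball1_center'):print(n,np.round(r['extent']),round(r['conf'],2))
E
```

```text
t 8.6 pos [ 0.5935 -0.0153  0.2223] x [-1.     0.005] zdir [ 0.001 -0.    -1.   ] F [ 0.28  0.14 -1.25] op 19.8 ff 30.0
scene 1170 lo/hi [[0.528, -0.051, 0.125], [0.713, 0.024, 0.23]]
side 1473 lo/hi [[0.523, -0.057, 0.141], [0.626, 0.018, 0.25]]
scene [266. 278.   5.   7.] 0.6
scene [456. 294.   8.   6.] 0.59
side [392. 245.  16.  10.] 0.51
```

View pics/c5.png

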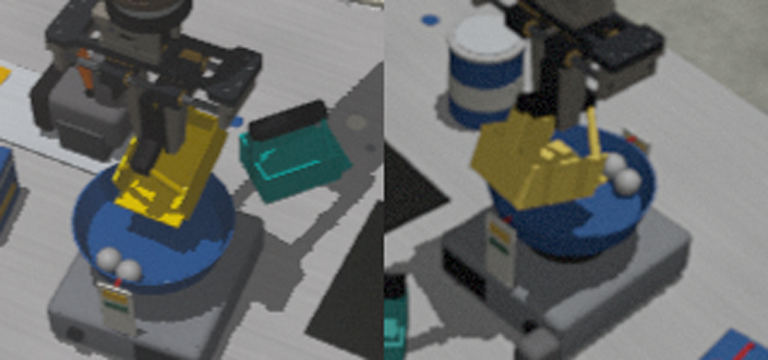

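In the crop both balls lie in the pan, at crop scene (108,260) and (128,270). The scoop now reads 1.25 N, so it is empty. I take it back and untilt it on the mat: lip down, then drag back.

Request:
{"method": "move_arm", "body": {"plan": [{"tx":0,"ty":0,"tz":-12,"twist":0},{"tx":0,"ty":15,"tz":-25,"twist":0},{"tx":10,"ty":45,"tz":-25,"twist":0},{"tx":25,"ty":85,"tz":-25,"twist":0},{"tx":40,"ty":125,"tz":-25,"twist":0},{"tx":55,"ty":165,"tz":-25,"twist":0},{"tx":68,"ty":198,"tz":0,"twist":0},{"tx":74,"ty":218,"tz":40,"twist":0},{"tx":74,"ty":218,"tz":85,"twist":0},{"tx":74,"ty":218,"tz":122,"twist":0}]}}

```text
time: 9.8
position: [0.5198, 0.2052, 0.099]
tool_rot: [0.002, 1.0, 0.0, 0.0]
ft_force: [0.3, -1.1, -1.9]
opening: 0.217
finger_force: 30.0
```

Request:
{"method": "move_arm", "body": {"plan": [{"tx":0,"ty":0,"tz":5,"twist":0},{"tx":0,"ty":0,"tz":10,"twist":0},{"tx":0,"ty":0,"tz":15,"twist":0},{"tx":0,"ty":0,"tz":18,"twist":0},{"tx":0,"ty":0,"tz":18,"twist":0}]}}

```text
time: 10.3
position: [0.522, 0.2034, 0.0834]
tool_rot: [0.003, 1.0, 0.0, 0.002]
ft_force: [1.0, -0.1, 0.5]
opening: 0.216
finger_force: 30.0
```

Request:
{"method": "move_arm", "body": {"plan": [{"tx":4,"ty":0,"tz":2,"twist":0},{"tx":9,"ty":0,"tz":4,"twist":0},{"tx":14,"ty":0,"tz":7,"twist":0},{"tx":19,"ty":0,"tz":9,"twist":0},{"tx":24,"ty":0,"tz":11,"twist":0},{"tx":30,"ty":0,"tz":12,"twist":0},{"tx":37,"ty":0,"tz":12,"twist":0},{"tx":44,"ty":0,"tz":12,"twist":0},{"tx":50,"ty":0,"tz":12,"twist":0},{"tx":50,"ty":0,"tz":12,"twist":0}]}}

```text
time: 11.3
position: [0.4692, 0.2035, 0.0697]
tool_rot: [0.002, 1.0, -0.0, -0.001]
ft_force: [-0.5, -0.4, 7.3]
opening: 0.215
finger_force: 30.0
```

```bash
cat >> m.py <<'E'
def handles(n,f,xr=(.38,.6),yr=(.12,.45)):
    im,d,p=dump(n,f);W=cloud(d,p);V=im.max(-1)
    m=(V<70)&(W[...,2]>.06)&(W[...,2]<.13)&(W[...,0]>xr[0])&(W[...,0]<xr[1])&(W[...,1]>yr[0])&(W[...,1]<yr[1])
    k,l,s,c=cv2.connectedComponentsWithStats(m.astype(np.uint8))
    for i in range(1,k):
        if s[i,4]>60:
            P=W[l==i];r=cv2.minAreaRect((P[:,:2]*1000).astype(np.float32))
            top=[P[(P[:,0]>np.percentile(P[:,0],a))&(P[:,0]<np.percentile(P[:,0],b))] for a,b in((0,20),(80,100))]
            print(n,s[i,4],'rect',np.round(r[0]),np.round(r[1]),round(r[2],1),'back/front z95',[(np.median(q[:,0]).round(3),np.percentile(q[:,2],80).round(4)) for q in top])
    return im,W
E
python3 - <<'E'
from m import *
st();handles('scene','s7');handles('side','s7b')
E
```

```text
t 11.3 pos [0.4692 0.2035 0.0697] x [-1.     0.005] zdir [-0.001 -0.    -1.   ] F [-0.5  -0.39  7.31] op 19.7 ff 30.0
scene 372 rect [483. 203.] [50. 72.] 62.0 back/front z95 [(np.float64(0.465), np.float64(0.103)), (np.float64(0.512), np.float64(0.0992))]
scene 290 rect [484. 298.] [21. 94.] 85.4 back/front z95 [(np.float64(0.449), np.float64(0.0995)), (np.float64(0.525), np.float64(0.0991))]
scene 281 rect [469. 396.] [96. 20.] 4.8 back/front z95 [(np.float64(0.435), np.float64(0.1001)), (np.float64(0.51), np.float64(0.0986))]
side 236 rect [457. 389.] [75. 26.] 0.5 back/front z95 [(np.float64(0.426), np.float64(0.0965)), (np.float64(0.484), np.float64(0.0983))]
side 179 rect [464. 295.] [23. 58.] 82.4 back/front z95 [(np.float64(0.439), np.float64(0.0973)), (np.float64(0.48), np.float64(0.0937))]
side 353 rect [452. 194.] [51. 53.] 27.4 back/front z95 [(np.float64(0.43), np.float64(0.0982)), (np.float64(0.468), np.float64(0.111))]
```

Request:
{"method": "move_arm", "body": {"plan": [{"tx":0,"ty":0,"tz":0,"twist":0},{"tx":0,"ty":0,"tz":0,"twist":0},{"tx":0,"ty":0,"tz":0,"twist":0},{"tx":0,"ty":0,"tz":-5,"twist":0},{"tx":0,"ty":0,"tz":-30,"twist":0},{"tx":0,"ty":30,"tz":-70,"twist":0},{"tx":0,"ty":60,"tz":-90,"twist":0},{"tx":0,"ty":60,"tz":-90,"twist":0}], "jaw": 60}}

```text
time: 12.2
position: [0.4728, 0.2666, 0.1639]
tool_rot: [0.001, 1.0, 0.002, 0.004]
ft_force: [0.6, -0.3, -0.0]
opening: 0.65
finger_force: 0.0
```

```bash
python3 - <<'E'
from m import *
st();im,W=handles('wrist','s8');handles('scene','s8b')
save(im,'s8.png')
E
```

```text
t 12.2 pos [0.4728 0.2666 0.1639] x [-1.     0.002] zdir [ 0.007  0.003 -1.   ] F [ 0.58 -0.31 -0.02] op 59.7 ff 0.0
wrist 3925 rect [466. 394.] [91. 19.] 4.7 back/front z95 [(np.float64(0.429), np.float64(0.1)), (np.float64(0.5), np.float64(0.1001))]
wrist 3077 rect [467. 202.] [27. 87.] 82.9 back/front z95 [(np.float64(0.43), np.float64(0.1)), (np.float64(0.49), np.float64(0.1003))]
wrist 3348 rect [482. 297.] [20. 91.] 85.6 back/front z95 [(np.float64(0.443), np.float64(0.1001)), (np.float64(0.516), np.float64(0.1002))]
scene 255 rect [472. 204.] [19. 92.] 89.8 back/front z95 [(np.float64(0.435), np.float64(0.1003)), (np.float64(0.513), np.float64(0.0993))]
scene 282 rect [485. 298.] [20. 96.] 85.4 back/front z95 [(np.float64(0.45), np.float64(0.0988)), (np.float64(0.524), np.float64(0.0982))]
scene 277 rect [468. 396.] [93. 20.] 5.0 back/front z95 [(np.float64(0.435), np.float64(0.1002)), (np.float64(0.511), np.float64(0.098))]
```

Scoop A stands flat again (handle level at z 0.100). Scoop C shows 3 balls, which would make exactly 5, so I take it next.

Request:
{"method": "move_arm", "body": {"plan": [{"tx":2,"ty":40,"tz":0,"twist":-2.5},{"tx":5,"ty":85,"tz":0,"twist":-4.8},{"tx":5,"ty":130,"tz":0,"twist":-4.8},{"tx":5,"ty":130,"tz":20,"twist":-4.8},{"tx":5,"ty":130,"tz":20,"twist":-4.8},{"tx":5,"ty":130,"tz":20,"twist":-4.8}], "jaw": 60}}

```text
time: 12.9
position: [0.4654, 0.3917, 0.1378]
tool_rot: [-0.039, 0.999, -0.001, -0.002]
ft_force: [-0.2, -0.1, -0.8]
opening: 0.652
finger_force: 0.0
```

```bash
python3 - <<'E'
from m import *
st()
E
```

```text
t 12.9 pos [0.4654 0.3917 0.1378] x [-0.997 -0.077] zdir [-0.004 -0.002 -1.   ] F [-0.19 -0.15 -0.85] op 59.9 ff 0.0
```

Request:
{"method": "move_arm", "body": {"plan": [{"tx":0,"ty":2,"tz":30,"twist":0},{"tx":0,"ty":2,"tz":55,"twist":0},{"tx":0,"ty":2,"tz":67,"twist":0},{"tx":0,"ty":2,"tz":67,"twist":0},{"tx":0,"ty":2,"tz":67,"twist":0}], "jaw": 60}}

```text
time: 13.4
position: [0.467, 0.3953, 0.0738]
tool_rot: [-0.039, 0.999, 0.0, 0.001]
ft_force: [0.2, 0.6, 0.3]
opening: 0.654
finger_force: 0.0
```

Request:
{"method": "move_arm", "body": {"plan": [{"tx":0,"ty":0,"tz":0,"twist":0},{"tx":0,"ty":0,"tz":0,"twist":0},{"tx":0,"ty":0,"tz":0,"twist":0},{"tx":0,"ty":0,"tz":0,"twist":0},{"tx":0,"ty":0,"tz":0,"twist":0},{"tx":0,"ty":0,"tz":0,"twist":0}], "jaw": 0}}

```text
time: 14.0
position: [0.4662, 0.3958, 0.0727]
tool_rot: [-0.039, 0.999, 0.0, 0.0]
ft_force: [0.0, 1.1, -0.5]
opening: 0.216
finger_force: 30.0
```

Request:
{"method": "move_arm", "body": {"plan": [{"tx":0,"ty":0,"tz":-5,"twist":0},{"tx":0,"ty":0,"tz":-15,"twist":0},{"tx":0,"ty":0,"tz":-30,"twist":0},{"tx":0,"ty":0,"tz":-50,"twist":0},{"tx":0,"ty":0,"tz":-75,"twist":0},{"tx":0,"ty":0,"tz":-100,"twist":0},{"tx":0,"ty":0,"tz":-125,"twist":0},{"tx":0,"ty":0,"tz":-150,"twist":0},{"tx":0,"ty":0,"tz":-168,"twist":0},{"tx":0,"ty":0,"tz":-175,"twist":0}]}}

```text
time: 15.0
position: [0.4672, 0.3961, 0.2515]
tool_rot: [-0.039, 0.999, 0.001, 0.002]
ft_force: [0.5, 0.2, -2.7]
opening: 0.216
finger_force: 30.0
```

```bash
python3 - <<'E'
from m import *
st();a,_=dump('scene','s9')[:2];b=dump('side','s9b')[0]
save(np.hstack([a[150:330,240:480],b[120:300,180:420]]),'c6.png',1.6)
E
```

```text
t 15.0 pos [0.4672 0.3961 0.2515] x [-0.997 -0.078] zdir [ 0.005  0.003 -1.   ] F [ 0.47  0.24 -2.72] op 19.9 ff 30.0
```

Request:
{"method": "move_arm", "body": {"plan": [{"tx":-1,"ty":-6,"tz":0,"twist":0},{"tx":-3,"ty":-21,"tz":0,"twist":0.2},{"tx":-6,"ty":-42,"tz":0,"twist":0.5},{"tx":-10,"ty":-67,"tz":0,"twist":0.7},{"tx":-15,"ty":-94,"tz":0,"twist":1},{"tx":-19,"ty":-121,"tz":0,"twist":1.3},{"tx":-23,"ty":-150,"tz":0,"twist":1.6},{"tx":-28,"ty":-179,"tz":0,"twist":2},{"tx":-32,"ty":-209,"tz":0,"twist":2.2},{"tx":-37,"ty":-238,"tz":0,"twist":2.5}]}}

```text
time: 16.1
position: [0.5211, 0.1587, 0.2464]
tool_rot: [-0.017, 1.0, -0.0, -0.001]
ft_force: [0.3, 0.9, -3.0]
opening: 0.215
finger_force: 30.0
```

Request:
{"method": "move_arm", "body": {"plan": [{"tx":-6,"ty":-28,"tz":0,"twist":0.3},{"tx":-11,"ty":-56,"tz":0,"twist":0.6},{"tx":-17,"ty":-84,"tz":0,"twist":0.9},{"tx":-22,"ty":-112,"tz":0,"twist":1.2},{"tx":-27,"ty":-136,"tz":0,"twist":1.5},{"tx":-31,"ty":-155,"tz":0,"twist":1.8},{"tx":-34,"ty":-168,"tz":0,"twist":2},{"tx":-35,"ty":-175,"tz":0,"twist":2},{"tx":-36,"ty":-178,"tz":0,"twist":2},{"tx":-36,"ty":-178,"tz":0,"twist":2}]}}

```text
time: 17.1
position: [0.5637, -0.0153, 0.2474]
tool_rot: [-0.0, 1.0, 0.0, -0.0]
ft_force: [-0.0, -0.4, -3.1]
opening: 0.213
finger_force: 30.0
```

```bash
python3 - <<'E'
from m import *
st()
E
```

```text
t 17.1 pos [ 0.5637 -0.0153  0.2474] x [-1. -0.] zdir [-0.  0. -1.] F [-0.03 -0.43 -3.14] op 19.6 ff 30.0
```

Request:
{"method": "move_arm", "body": {"plan": [{"tx":0,"ty":0,"tz":8,"twist":0},{"tx":0,"ty":0,"tz":18,"twist":0},{"tx":0,"ty":0,"tz":28,"twist":0},{"tx":0,"ty":0,"tz":37,"twist":0},{"tx":0,"ty":0,"tz":42,"twist":0},{"tx":-3,"ty":0,"tz":44,"twist":0},{"tx":-6,"ty":0,"tz":46,"twist":0},{"tx":-9,"ty":0,"tz":49,"twist":0},{"tx":-12,"ty":0,"tz":51,"twist":0},{"tx":-12,"ty":0,"tz":51,"twist":0}]}}

```text
time: 18.1
position: [0.5776, -0.0153, 0.1979]
tool_rot: [-0.0, 1.0, 0.0, 0.002]
ft_force: [1.3, 2.7, 4.6]
opening: 0.216
finger_force: 30.0
```

Request:
{"method": "move_arm", "body": {"plan": [{"tx":-3,"ty":0,"tz":3,"twist":0},{"tx":-5,"ty":0,"tz":5,"twist":0},{"tx":-7,"ty":0,"tz":8,"twist":0},{"tx":-10,"ty":0,"tz":11,"twist":0},{"tx":-11,"ty":0,"tz":13,"twist":0},{"tx":-12,"ty":0,"tz":14,"twist":0},{"tx":-12,"ty":0,"tz":14,"twist":0},{"tx":-12,"ty":0,"tz":14,"twist":0},{"tx":-12,"ty":0,"tz":14,"twist":0}]}}

```text
time: 19.0
position: [0.5918, -0.0154, 0.1859]
tool_rot: [0.0, 1.0, -0.0, 0.005]
ft_force: [5.2, 4.2, 7.5]
opening: 0.215
finger_force: 30.0
```

Request:
{"method": "move_arm", "body": {"plan": [{"tx":-5,"ty":0,"tz":-3,"twist":0},{"tx":-5,"ty":0,"tz":-12,"twist":0},{"tx":-5,"ty":0,"tz":-25,"twist":0},{"tx":-5,"ty":0,"tz":-40,"twist":0},{"tx":-5,"ty":0,"tz":-40,"twist":0},{"tx":-5,"ty":0,"tz":-40,"twist":0},{"tx":-5,"ty":0,"tz":-40,"twist":0}]}}

```text
time: 19.7
position: [0.5925, -0.0155, 0.222]
tool_rot: [0.0, 1.0, 0.0, -0.0]
ft_force: [0.8, 0.5, -1.3]
opening: 0.213
finger_force: 30.0
```

```bash
python3 - <<'E'
from m import *
st();a,_=tilt('scene','s10');b,_=tilt('side','s10b')
save(np.hstack([a[170:320,220:380],b[170:320,290:450]]),'c7.png',2.4)
E
```

```text
t 19.7 pos [ 0.5925 -0.0155  0.222 ] x [-1.  0.] zdir [-0.001  0.    -1.   ] F [ 0.76  0.54 -1.28] op 19.6 ff 30.0
scene 1150 lo/hi [[0.526, -0.049, 0.125], [0.713, 0.024, 0.229]]
side 1472 lo/hi [[0.521, -0.057, 0.123], [0.707, 0.018, 0.257]]
```

View pics/c7.png

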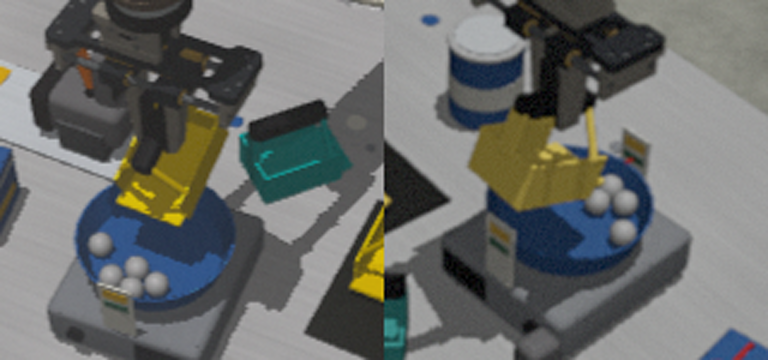

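All five balls are in the pan at crop scene (100,243), (112,275), (133,288), (137,267) and (155,283). The pan has sunk, with the gauge plates standing well proud of the rim. I return scoop C.

Request:
{"method": "move_arm", "body": {"plan": [{"tx":0,"ty":0,"tz":-12,"twist":0},{"tx":0,"ty":15,"tz":-25,"twist":0},{"tx":8,"ty":50,"tz":-25,"twist":0},{"tx":18,"ty":95,"tz":-25,"twist":0},{"tx":28,"ty":140,"tz":-25,"twist":0},{"tx":36,"ty":185,"tz":-25,"twist":0},{"tx":44,"ty":230,"tz":-25,"twist":0},{"tx":52,"ty":275,"tz":-25,"twist":0},{"tx":60,"ty":320,"tz":-25,"twist":0},{"tx":68,"ty":360,"tz":-25,"twist":0}]}}

```text
time: 20.8
position: [0.524, 0.3479, 0.2494]
tool_rot: [-0.001, 1.0, 0.001, 0.001]
ft_force: [0.9, -0.3, -1.3]
opening: 0.216
finger_force: 30.0
```

Request:
{"method": "move_arm", "body": {"plan": [{"tx":4,"ty":30,"tz":0,"twist":0},{"tx":6,"ty":45,"tz":10,"twist":0},{"tx":6,"ty":50,"tz":45,"twist":0},{"tx":6,"ty":50,"tz":85,"twist":0},{"tx":6,"ty":50,"tz":120,"twist":0},{"tx":6,"ty":50,"tz":145,"twist":0},{"tx":6,"ty":50,"tz":150,"twist":0},{"tx":6,"ty":50,"tz":155,"twist":0},{"tx":6,"ty":50,"tz":160,"twist":0},{"tx":6,"ty":50,"tz":162,"twist":0}]}}

```text
time: 21.8
position: [0.5198, 0.3948, 0.0869]
tool_rot: [0.0, 1.0, 0.001, 0.001]
ft_force: [0.3, -0.1, -0.7]
opening: 0.215
finger_force: 30.0
```

```bash
python3 - <<'E'
from m import *
st();im,d,p=dump('scene','s11');W=cloud(d,p)
hsv=cv2.cvtColor(im,cv2.COLOR_RGB2HSV);H,S=hsv[...,0],hsv[...,1]
R=np.hypot(W[...,0]-.619,W[...,1]+.015);m=(R<.1)&(R>.07)&(W[...,2]>.07)&(W[...,2]<.15)&(H>95)&(H<125)&(S>120)
print('rim z',np.percentile(W[m][:,2],[90,95,98]))
E
```

```text
t 21.8 pos [0.5198 0.3948 0.0869] x [-1.  0.] zdir [ 0.002  0.001 -1.   ] F [ 0.34 -0.14 -0.73] op 19.7 ff 30.0
rim z [0.1069322  0.1081351  0.10949633]
```

Request:
{"method": "move_arm", "body": {"plan": [{"tx":2,"ty":0,"tz":4,"twist":0},{"tx":7,"ty":0,"tz":6,"twist":0},{"tx":12,"ty":0,"tz":9,"twist":0},{"tx":18,"ty":0,"tz":12,"twist":0},{"tx":24,"ty":0,"tz":14,"twist":0},{"tx":30,"ty":0,"tz":15,"twist":0},{"tx":37,"ty":0,"tz":15,"twist":0},{"tx":44,"ty":0,"tz":15,"twist":0},{"tx":50,"ty":0,"tz":15,"twist":0},{"tx":50,"ty":0,"tz":15,"twist":0}]}}

```text
time: 22.85
position: [0.468, 0.3947, 0.0709]
tool_rot: [-0.0, 1.0, 0.0, -0.0]
ft_force: [0.0, -0.6, 6.8]
opening: 0.211
finger_force: 30.0
```

```bash
python3 - <<'E'
from m import *
st();handles('scene','s12')
E
```

```text
t 22.85 pos [0.468  0.3947 0.0709] x [-1.    -0.001] zdir [-0.001  0.    -1.   ] F [ 0.01 -0.55  6.84] op 19.4 ff 30.0
scene 250 rect [472. 204.] [18. 93.] 88.8 back/front z95 [(np.float64(0.436), np.float64(0.0998)), (np.float64(0.513), np.float64(0.0987))]
scene 257 rect [485. 299.] [19. 91.] 84.7 back/front z95 [(np.float64(0.453), np.float64(0.1006)), (np.float64(0.526), np.float64(0.0997))]
scene 427 rect [477. 397.] [48. 78.] 70.6 back/front z95 [(np.float64(0.454), np.float64(0.1006)), (np.float64(0.509), np.float64(0.1))]
```

Request:
{"method": "move_arm", "body": {"plan": [{"tx":0,"ty":0,"tz":0,"twist":0},{"tx":0,"ty":0,"tz":0,"twist":0},{"tx":0,"ty":0,"tz":0,"twist":0},{"tx":0,"ty":0,"tz":-5,"twist":0},{"tx":0,"ty":0,"tz":-30,"twist":0},{"tx":0,"ty":0,"tz":-75,"twist":0},{"tx":0,"ty":-30,"tz":-120,"twist":0},{"tx":0,"ty":-75,"tz":-165,"twist":0},{"tx":0,"ty":-120,"tz":-200,"twist":0},{"tx":0,"ty":-120,"tz":-200,"twist":0}], "jaw": 60}}

```text
time: 23.9
position: [0.47, 0.2727, 0.2746]
tool_rot: [0.001, 1.0, 0.0, 0.003]
ft_force: [0.1, -0.1, 0.8]
opening: 0.654
finger_force: 0.0
```

```bash
python3 - <<'E'
from m import *
st();im,_=handles('scene','s13')
im,d,p=dump('side','s13b');
for f in('s13','s13b'):
    im,d,p=load(f);W=cloud(d,p);hsv=cv2.cvtColor(im,cv2.COLOR_RGB2HSV);H,S=hsv[...,0].astype(int),hsv[...,1]
    m=(W[...,1]<-.28)&(W[...,0]>.35)&(W[...,2]>.065)&(W[...,2]<.086)&(H>5)&(H<18)&(S>150)
    r=cv2.minAreaRect((W[m][:,:2]*1000).astype(np.float32));print(m.sum(),r)
    m=(W[...,1]<-.28)&(W[...,0]>.35)&(W[...,2]>.070)&(W[...,2]<.086)&(S<60);print('label fold',m.sum(),np.median(W[m],0).round(3))
    m=(W[...,1]<-.28)&(W[...,0]>.35)&(W[...,2]>.086)&(W[...,2]<.105)&((H<5)|(H>174));print('cap',m.sum(),np.median(W[m],0).round(3))
E
```

```text
t 23.9 pos [0.47   0.2727 0.2746] x [-1.     0.001] zdir [ 0.005  0.001 -1.   ] F [ 0.1  -0.08  0.78] op 60.1 ff 0.0
scene 250 rect [471. 204.] [19. 95.] 88.5 back/front z95 [(np.float64(0.436), np.float64(0.0989)), (np.float64(0.513), np.float64(0.0993))]
scene 283 rect [483. 299.] [21. 95.] 85.4 back/front z95 [(np.float64(0.45), np.float64(0.1)), (np.float64(0.525), np.float64(0.1001))]
scene 286 rect [468. 395.] [95. 20.] 0.2 back/front z95 [(np.float64(0.435), np.float64(0.1003)), (np.float64(0.511), np.float64(0.0997))]
298 ((581.1846313476562, -372.66705322265625), (87.50537109375, 57.41391372680664), 29.57147216796875)
label fold 255 [ 0.68  -0.598  0.078]
cap 423 [ 0.693 -0.632  0.091]
607 ((576.9236450195312, -377.6728820800781), (87.11537170410156, 55.12480163574219), 26.09259796142578)
label fold 471 [ 0.66  -0.612  0.077]
cap 725 [ 0.685 -0.627  0.09 ]
```

All three scoops stand level. The tin is at (0.579, −0.375) with its long axis at 28°. I head there and turn by −28°.

Request:
{"method": "move_arm", "body": {"plan": [{"tx":-8,"ty":-45,"tz":0,"twist":0},{"tx":-16,"ty":-93,"tz":0,"twist":0},{"tx":-24,"ty":-141,"tz":0,"twist":0},{"tx":-32,"ty":-189,"tz":0,"twist":-3},{"tx":-40,"ty":-237,"tz":0,"twist":-6},{"tx":-48,"ty":-285,"tz":0,"twist":-9},{"tx":-56,"ty":-333,"tz":0,"twist":-12},{"tx":-64,"ty":-381,"tz":0,"twist":-16},{"tx":-72,"ty":-429,"tz":0,"twist":-20},{"tx":-80,"ty":-477,"tz":0,"twist":-24}], "jaw": 85}}

```text
time: 25.0
position: [0.5492, -0.2032, 0.2689]
tool_rot: [-0.21, 0.978, 0.001, -0.001]
ft_force: [0.6, -0.1, -0.7]
opening: 0.928
finger_force: 0.0
```

```bash
python3 - <<'E'
from m import *
s,M=st();D=M.T@(np.array([.579,-.375,.18])-s['position']);print((D*1000).round(),s['qpos'])
E
```

```text
t 25.0 pos [ 0.5492 -0.2032  0.2689] x [-0.912 -0.41 ] zdir [-0.002  0.002 -1.   ] F [ 0.63 -0.13 -0.66] op 85.3 ff 0.0
[  43. -169.   88.] [-5.61135529e-01  1.56403614e-01  1.49242001e+00  7.91333727e-04
  1.49514524e+00 -2.55441937e+00]
```

Request:
{"method": "move_arm", "body": {"plan": [{"tx":11,"ty":-42,"tz":0,"twist":-1},{"tx":22,"ty":-84,"tz":10,"twist":-2},{"tx":33,"ty":-126,"tz":40,"twist":-3},{"tx":43,"ty":-165,"tz":70,"twist":-4},{"tx":43,"ty":-169,"tz":90,"twist":-4},{"tx":43,"ty":-169,"tz":90,"twist":-4},{"tx":43,"ty":-169,"tz":90,"twist":-4}]}}

```text
time: 25.7
position: [0.5786, -0.3729, 0.1795]
tool_rot: [-0.242, 0.97, 0.001, -0.0]
ft_force: [0.0, -0.2, 1.0]
opening: 0.924
finger_force: 0.0
```

```bash
python3 - <<'E'
from m import *
s,M=st();im,d,p=dump('wrist','w14')
W=cloud(d,p);hsv=cv2.cvtColor(im,cv2.COLOR_RGB2HSV);H,S=hsv[...,0].astype(int),hsv[...,1]
N=np.hypot(W[...,0]-.58,W[...,1]+.375)<.09
m=N&(W[...,2]>.068)&(W[...,2]<.086)&(((H>5)&(H<18)&(S>130))|(S<60))
r=cv2.minAreaRect((W[m][:,:2]*1000).astype(np.float32));print(m.sum(),r,W[m][:,2].mean())
m2=N&(W[...,2]>.068)&(W[...,2]<.086)&(S<60);print('fold',m2.sum(),np.median(W[m2],0).round(3))
m3=N&(W[...,2]>.086)&(W[...,2]<.1);print('cap',m3.sum(),np.median(W[m3],0).round(3))
c=np.array([*r[0],36])/1000;print('to go',(M.T@(c-s['position'])*1000).round(1),'tool y ang',np.degrees(np.arctan2(M[1,1],M[0,1])))
save(im,'w14.png')
E
```

```text
t 25.7 pos [ 0.5786 -0.3729  0.1795] x [-0.883 -0.47 ] zdir [-0.001  0.002 -1.   ] F [ 0.04 -0.16  1.  ] op 85.0 ff 0.0
5936 ((578.3336791992188, -375.3589782714844), (85.25877380371094, 59.139949798583984), 27.398880004882812) 0.07892446639938207
fold 1428 [ 0.567 -0.356  0.08 ]
cap 1102 [ 0.558 -0.386  0.095]
to go [  1.3  -2.4 143.5] tool y ang 118.0446468821156
```

View pics/w14.png

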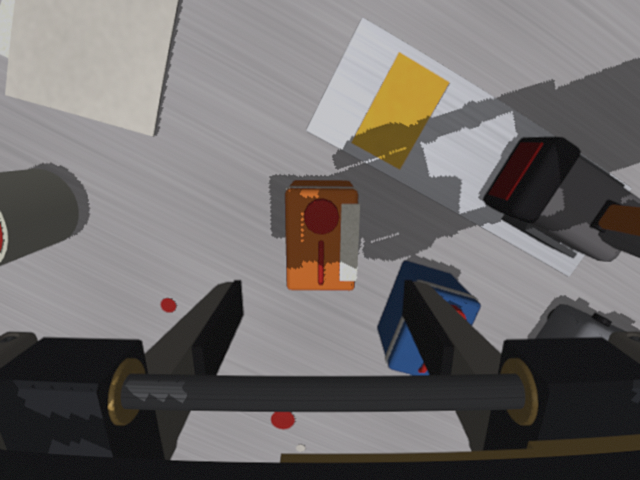

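The wrist view shows the orange tin at (322,235), its white label fold on the right side at (349,243), and the cap at (322,217). The blue tin at (430,320) is clear. I lower and grip.

Request:
{"method": "move_arm", "body": {"plan": [{"tx":1,"ty":-1,"tz":40,"twist":0},{"tx":1,"ty":-1,"tz":85,"twist":0},{"tx":1,"ty":-1,"tz":120,"twist":0},{"tx":1,"ty":-1,"tz":143,"twist":0},{"tx":1,"ty":-1,"tz":143,"twist":0},{"tx":1,"ty":-1,"tz":143,"twist":0}]}}

```text
time: 26.35
position: [0.5793, -0.3757, 0.0399]
tool_rot: [-0.242, 0.97, -0.001, 0.001]
ft_force: [0.8, -0.4, 0.4]
opening: 0.922
finger_force: 0.0
```

Request:
{"method": "move_arm", "body": {"plan": [{"tx":0,"ty":0,"tz":0,"twist":0},{"tx":0,"ty":0,"tz":0,"twist":0},{"tx":0,"ty":0,"tz":0,"twist":0},{"tx":0,"ty":0,"tz":0,"twist":0},{"tx":0,"ty":0,"tz":0,"twist":0},{"tx":0,"ty":0,"tz":0,"twist":0}], "jaw": 0}}

```text
time: 26.95
position: [0.5782, -0.3756, 0.0388]
tool_rot: [-0.242, 0.97, 0.0, 0.0]
ft_force: [-2.9, 4.1, 6.6]
opening: 0.625
finger_force: 30.0
```

Request:
{"method": "move_arm", "body": {"plan": [{"tx":0,"ty":0,"tz":-10,"twist":0},{"tx":0,"ty":0,"tz":-25,"twist":0},{"tx":0,"ty":0,"tz":-40,"twist":0},{"tx":0,"ty":0,"tz":-40,"twist":0}]}}

```text
time: 27.35
position: [0.5798, -0.3775, 0.0817]
tool_rot: [-0.242, 0.97, -0.003, 0.002]
ft_force: [1.6, -1.2, -1.7]
opening: 0.625
finger_force: 30.0
```

```bash
python3 - <<'E'
from m import *
s,M=st();print((M.T@(np.array([.451,-.361,s['position'][2]])-s['position'])*1000).round(1))
E
```

```text
t 27.35 pos [ 0.5798 -0.3775  0.0817] x [-0.883 -0.469] zdir [ 0.005 -0.005 -1.   ] F [ 1.62 -1.23 -1.71] op 57.4 ff 30.0
[106.   75.1  -0.7]
```

Request:
{"method": "move_arm", "body": {"plan": [{"tx":8,"ty":6,"tz":-5,"twist":3},{"tx":22,"ty":16,"tz":-5,"twist":6},{"tx":40,"ty":28,"tz":-5,"twist":10},{"tx":60,"ty":42,"tz":-5,"twist":15},{"tx":78,"ty":55,"tz":-5,"twist":20},{"tx":94,"ty":66,"tz":-5,"twist":25},{"tx":103,"ty":72,"tz":-5,"twist":28},{"tx":105,"ty":74,"tz":-5,"twist":28},{"tx":105,"ty":74,"tz":-5,"twist":28}]}}

```text
time: 28.25
position: [0.4505, -0.3598, 0.0828]
tool_rot: [-0.0, 1.0, -0.0, 0.0]
ft_force: [-0.6, 0.1, -3.8]
opening: 0.626
finger_force: 30.0
```

```bash
python3 - <<'E'
from m import *
s,M=st();print((M.T@(np.array([.451,-.361,.0388+.006])-s['position'])*1000).round(1))
E
```

```text
t 28.25 pos [ 0.4505 -0.3598  0.0828] x [-1.    -0.001] zdir [ 0. -0. -1.] F [-0.56  0.1  -3.8 ] op 57.5 ff 30.0
[-0.5 -1.2 38. ]
```

Request:
{"method": "move_arm", "body": {"plan": [{"tx":0,"ty":-1,"tz":12,"twist":0},{"tx":0,"ty":-1,"tz":24,"twist":0},{"tx":0,"ty":-1,"tz":32,"twist":0},{"tx":0,"ty":-1,"tz":36,"twist":0},{"tx":0,"ty":-1,"tz":38,"twist":0},{"tx":0,"ty":-1,"tz":38,"twist":0}]}}

```text
time: 28.85
position: [0.4505, -0.3604, 0.0448]
tool_rot: [-0.0, 1.0, 0.0, -0.0]
ft_force: [-3.0, 3.4, 2.5]
opening: 0.631
finger_force: 30.0
```

Request:
{"method": "move_arm", "body": {"plan": [{"tx":0,"ty":0,"tz":0,"twist":0},{"tx":0,"ty":0,"tz":0,"twist":0},{"tx":0,"ty":0,"tz":0,"twist":0},{"tx":0,"ty":0,"tz":0,"twist":0},{"tx":0,"ty":0,"tz":-15,"twist":0},{"tx":0,"ty":0,"tz":-60,"twist":0},{"tx":0,"ty":0,"tz":-110,"twist":0},{"tx":0,"ty":0,"tz":-160,"twist":0},{"tx":0,"ty":0,"tz":-190,"twist":0},{"tx":0,"ty":0,"tz":-190,"twist":0}], "jaw": 80}}

```text
time: 29.85
position: [0.4527, -0.3633, 0.2424]
tool_rot: [-0.0, 1.0, -0.005, 0.004]
ft_force: [-0.3, -0.7, 0.1]
opening: 0.87
finger_force: 0.0
```

```bash
python3 - <<'E'
from m import *
s,M=st()
for n,f in(('wrist','w15'),('side','w15b')):
    im,d,p=dump(n,f);W=cloud(d,p);hsv=cv2.cvtColor(im,cv2.COLOR_RGB2HSV);H,S=hsv[...,0].astype(int),hsv[...,1]
    N=np.hypot(W[...,0]-.451,W[...,1]+.361)<.08
    m=N&(W[...,2]>.076)&(W[...,2]<.092)&(((H>5)&(H<18)&(S>130))|(S<60))
    r=cv2.minAreaRect((W[m][:,:2]*1000).astype(np.float32));print(n,m.sum(),r,W[m][:,2].mean())
    m2=N&(W[...,2]>.076)&(W[...,2]<.092)&(S<60);print('fold',m2.sum(),np.median(W[m2],0).round(3))
    for z0 in(.125,):
        m=(abs(W[...,0]-.452)<.04)&(W[...,1]<-.12)&(W[...,1]>-.23)&(W[...,2]>z0)&(W[...,2]<.16)
        o=m&(H>3)&(H<18)&(S>130);g=m&(S<70)
        for q in(o,g):
            if q.sum()>5: print('trig/grip',q.sum(),np.percentile(W[q],[3,50,97],axis=0).round(3).tolist())
E
```

```text
t 29.85 pos [ 0.4527 -0.3633  0.2424] x [-1. -0.] zdir [ 0.008 -0.01  -1.   ] F [-0.27 -0.72  0.15] op 80.0 ff 0.0
wrist 4198 ((451.43792724609375, -360.6759033203125), (59.203285217285156, 84.90721130371094), 89.86653900146484) 0.0849707698638866
fold 1008 [ 0.451 -0.339  0.086]
trig/grip 381 [[0.441, -0.205, 0.127], [0.448, -0.202, 0.144], [0.458, -0.198, 0.147]]
trig/grip 2055 [[0.434, -0.179, 0.127], [0.448, -0.174, 0.151], [0.464, -0.155, 0.155]]
side 1022 ((450.6390075683594, -362.0827331542969), (62.599056243896484, 87.03316497802734), 89.52608489990234) 0.08247973120951477
fold 221 [ 0.455 -0.34   0.083]
trig/grip 50 [[0.44, -0.206, 0.126], [0.443, -0.203, 0.139], [0.454, -0.197, 0.145]]
trig/grip 313 [[0.432, -0.181, 0.126], [0.445, -0.173, 0.146], [0.464, -0.155, 0.154]]
```

The tin stands at (0.451, −0.361), square, with its label fold on the window side (y −0.339). The trigger front is at y ≈ −0.206 and the grip back at ≈ −0.154. I go to the pinch at (0.449, −0.174).

Request:
{"method": "move_arm", "body": {"plan": [{"tx":1,"ty":40,"tz":0,"twist":0},{"tx":1,"ty":85,"tz":0,"twist":0},{"tx":1,"ty":130,"tz":0,"twist":0},{"tx":1,"ty":165,"tz":0,"twist":0},{"tx":1,"ty":186,"tz":0,"twist":0},{"tx":1,"ty":186,"tz":20,"twist":0},{"tx":1,"ty":186,"tz":40,"twist":0},{"tx":1,"ty":186,"tz":40,"twist":0},{"tx":1,"ty":186,"tz":40,"twist":0}], "jaw": 85}}

```text
time: 30.85
position: [0.4487, -0.1742, 0.1935]
tool_rot: [0.0, 1.0, 0.001, -0.001]
ft_force: [-0.4, -0.6, 0.1]
opening: 0.927
finger_force: 0.0
```

```bash
python3 - <<'E'
from m import *
s,M=st();print((M.T@(np.array([.449,-.174,.116])-s['position'])*1000).round(1))
E
```

```text
t 30.85 pos [ 0.4487 -0.1742  0.1935] x [-1.  0.] zdir [-0.003  0.002 -1.   ] F [-0.42 -0.63  0.1 ] op 85.2 ff 0.0
[-0.5  0.  77.5]
```

Request:
{"method": "move_arm", "body": {"plan": [{"tx":0,"ty":0,"tz":25,"twist":0},{"tx":0,"ty":0,"tz":50,"twist":0},{"tx":0,"ty":0,"tz":70,"twist":0},{"tx":0,"ty":0,"tz":79,"twist":0},{"tx":0,"ty":0,"tz":79,"twist":0},{"tx":0,"ty":0,"tz":79,"twist":0}]}}

```text
time: 31.45
position: [0.4502, -0.1753, 0.1168]
tool_rot: [0.0, 1.0, -0.001, 0.001]
ft_force: [0.3, -0.9, 0.7]
opening: 0.924
finger_force: 0.0
```

```bash
python3 - <<'E'
from m import *
st();im,d,p=dump('scene','s16');W=cloud(d,p)
hsv=cv2.cvtColor(im,cv2.COLOR_RGB2HSV);H,S=hsv[...,0].astype(int),hsv[...,1]
R=np.hypot(W[...,0]-.619,W[...,1]+.015);m=(R<.1)&(R>.07)&(W[...,2]>.07)&(W[...,2]<.15)&(H>95)&(H<125)&(S>120)
print('rim z',np.percentile(W[m][:,2],[90,95,98]))
N=np.hypot(W[...,0]-.451,W[...,1]+.361)<.1
m=N&(W[...,2]>.076)&(W[...,2]<.092)&(H>5)&(H<18)&(S>130);print('tin',m.sum(),cv2.minAreaRect((W[m][:,:2]*1000).astype(np.float32)))
E
```

```text
t 31.45 pos [ 0.4502 -0.1753  0.1168] x [-1.  0.] zdir [ 0.001 -0.001 -1.   ] F [ 0.25 -0.85  0.72] op 84.9 ff 0.0
rim z [0.10676932 0.1079849  0.10923039]
tin 257 ((453.7969970703125, -359.6319885253906), (59.787757873535156, 87.54254913330078), 89.47687530517578)
```

Pan down, tin in place. Squeeze.

Request:
{"method": "move_arm", "body": {"plan": [{"tx":0,"ty":0,"tz":0,"twist":0},{"tx":0,"ty":0,"tz":0,"twist":0},{"tx":0,"ty":0,"tz":0,"twist":0},{"tx":0,"ty":0,"tz":0,"twist":0},{"tx":0,"ty":0,"tz":0,"twist":0},{"tx":0,"ty":0,"tz":0,"twist":0},{"tx":0,"ty":0,"tz":0,"twist":0},{"tx":0,"ty":0,"tz":0,"twist":0},{"tx":0,"ty":0,"tz":0,"twist":0},{"tx":0,"ty":0,"tz":0,"twist":0}], "jaw": 20}}

```text
time: 32.5
position: [0.4499, -0.1691, 0.116]
tool_rot: [-0.0, 1.0, 0.005, -0.0]
ft_force: [0.7, 21.6, 13.7]
opening: 0.423
finger_force: 30.0
```

Opening 38.9 mm equals the fully-home width of 39 mm. I release and lift clear.

Request:
{"method": "move_arm", "body": {"plan": [{"tx":0,"ty":0,"tz":0,"twist":0},{"tx":0,"ty":0,"tz":0,"twist":0},{"tx":0,"ty":0,"tz":0,"twist":0},{"tx":0,"ty":0,"tz":0,"twist":0},{"tx":0,"ty":0,"tz":-20,"twist":0},{"tx":0,"ty":0,"tz":-60,"twist":0},{"tx":0,"ty":0,"tz":-110,"twist":0},{"tx":0,"ty":0,"tz":-150,"twist":0},{"tx":0,"ty":0,"tz":-150,"twist":0},{"tx":0,"ty":0,"tz":-150,"twist":0}], "jaw": 85}}

```text
time: 33.5
position: [0.4498, -0.175, 0.2662]
tool_rot: [0.0, 1.0, -0.0, 0.001]
ft_force: [-0.5, 0.1, -0.4]
opening: 0.927
finger_force: 0.0
```

```bash
python3 - <<'E'
from m import *
st();im,W=handles('scene','s17');save(im,'s17.png')
hsv=cv2.cvtColor(im,cv2.COLOR_RGB2HSV);H,S=hsv[...,0].astype(int),hsv[...,1]
R=np.hypot(W[...,0]-.619,W[...,1]+.015);m=(R<.1)&(R>.07)&(W[...,2]>.07)&(W[...,2]<.15)&(H>95)&(H<125)&(S>120)
print('rim z',np.percentile(W[m][:,2],[90,95]))
im,d,p=dump('side','s17b');W=cloud(d,p);hsv=cv2.cvtColor(im,cv2.COLOR_RGB2HSV);H,S=hsv[...,0].astype(int),hsv[...,1]
N=np.hypot(W[...,0]-.451,W[...,1]+.361)<.1
m=N&(W[...,2]>.076)&(W[...,2]<.092)&(H>5)&(H<18)&(S>130);print('tin',m.sum(),cv2.minAreaRect((W[m][:,:2]*1000).astype(np.float32)))
m=(abs(W[...,0]-.452)<.04)&(W[...,1]<-.12)&(W[...,1]>-.23)&(W[...,2]>.125)&(W[...,2]<.16)&(H>3)&(H<18)&(S>130)
print('trig',m.sum(),np.percentile(W[m],[3,50,97],axis=0).round(3).tolist())
E
```

```text
t 33.5 pos [ 0.4498 -0.175   0.2662] x [-1.  0.] zdir [ 0.001 -0.001 -1.   ] F [-0.55  0.11 -0.38] op 85.2 ff 0.0
scene 251 rect [471. 203.] [20. 94.] 89.5 back/front z95 [(np.float64(0.437), np.float64(0.0999)), (np.float64(0.514), np.float64(0.0993))]
scene 270 rect [485. 299.] [19. 94.] 85.5 back/front z95 [(np.float64(0.449), np.float64(0.0991)), (np.float64(0.526), np.float64(0.1003))]
scene 272 rect [469. 394.] [93. 20.] 0.3 back/front z95 [(np.float64(0.435), np.float64(0.0996)), (np.float64(0.511), np.float64(0.0989))]
rim z [0.10682194 0.10797174]
tin 795 ((448.96112060546875, -364.17694091796875), (55.79997253417969, 84.72746276855469), 89.71178436279297)
trig 47 [[0.439, -0.206, 0.126], [0.444, -0.203, 0.138], [0.454, -0.197, 0.146]]
```

View pics/s17.png

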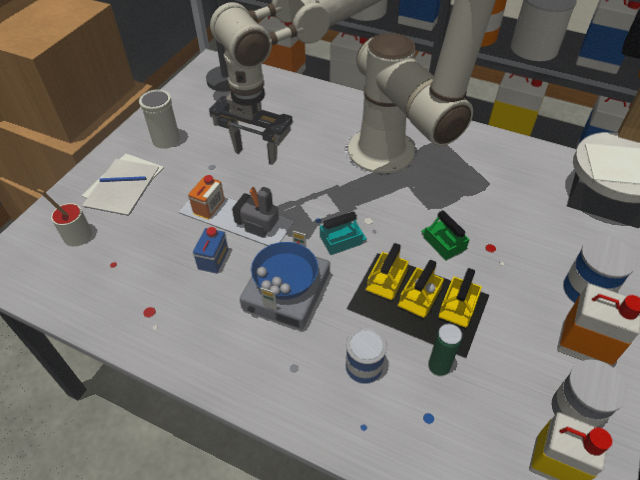

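The final picture shows the following, and everything is in place to hand in:
- **Pan:** five balls, in the pan around (275,280), with the pan down.
- **Scoops:** all three yellow ones upright on the mat, around (425,285).
- **Tin:** orange tin on the rectangle at (207,195), with its bar code facing the scanner at (258,210).
- **Trigger:** released.

```bash
python3 -c "
from plant import manip
print(manip.sign_off())"
```

```text
the job is handed in; nothing more can be done
None
```

The job is handed in, though the sign-off returned no verdict: five balls hold the pan down on its stop, all three scoops stand upright on the mat, the orange tin is on the rectangle with its bar code to the scanner, and the trigger was squeezed fully home and has sprung back.

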